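# Set a damper's click adjuster and cap it

## Task

Set the damper in the bench vice: turn the adjuster knob on its top clockwise until it is fully closed, gently, for forcing it at its stop would turn the damper in the jaws, and then back it out anticlockwise by five clicks. Then put the black dust cap over the knob, open side down and fully down on the collar. Leave the other things on the bench where they are.

Things in the scene. Friction and masses are not known exactly. Their poses are not given: they have to be found in the camera images.
- vise: Dark grey iron bench vice bolted to the bench, jaws 96 mm wide, 135 mm high. Origin on the bench under the middle of the jaw gap, which is the damper's axis; the screw and its 150 mm cross handle reach 190 mm along -x, the anvil 125 mm along +x.
- damper: Adjustable hydraulic damper, a threaded steel tube of 36 mm standing upright in the soft aluminium jaws, topped by a plain steel collar 56 mm in diameter and 18 mm high. Origin at the centre of the collar's flat top face, 218 mm above the bench; z up along its axis, x towards the filler plug. The damper stands in the jaws at any angle; a twist of about 0.6 N m on it turns it in the jaws, and that is too much.
- filler_plug (a point): Small brass screw head in the side of the collar, 30.5 mm from the axis and 9 mm below the collar's top. It tells whether the damper has turned in the jaws; it must not have moved by more than 2 mm at any time.
- adjuster: Round fluted aluminium knob on the collar, 40 mm in diameter, 25 mm high. Origin on its axis at its underside, 2 mm above the collar's top; z up. It turns about z in even clicks, 18 a turn (20 degrees each); clockwise from above closes, anticlockwise opens. Its range is 12 clicks from the closed stop, and it starts two to five clicks open. What angle is closed is not known: it must be felt.
- mark (a point): Outer end of the thin black line on the knob's top, 17 mm from its axis. A click takes 0.1 to 0.2 N m, at times 0.3 just as it leaves a notch; past its crest the knob pulls on into the next notch with a like twist, and left alone it rests there. Closed is a notch too: 1 to 2 degrees past it is a rigid stop, where the twist does not let up when turned on a little; keep it under 0.45 N m.
- needle_tip (a point): Tip of the valve needle inside the damper, on its axis, 60 mm below the collar's top; not visible. Each click of the knob lifts it 0.1 mm off its seat, far less than its measured position can show.
- needle_seat (a point): The needle's seat inside the damper, on its axis, 60 mm below the collar's top; z up. The needle's tip is level with it when the adjuster is closed and 0.5 mm above it five clicks out.
- cap: Loose dust cap, a black plastic cup 54 mm outside diameter, 47 mm inside, 34 mm high with a 4 mm roof (30 mm deep), 35 g, standing on the bench open side down. Origin at the centre of its open rim, z up through the roof. On the damper its rim rests flat on the collar's top, with the knob inside (3.5 mm play all round, 3 mm over the knob).
- lock_ring: Loose dark steel ring, 52 mm across and 12 mm high, flat on the bench (bystander). Origin at the centre of its underside.
- steel_cup: Loose open steel cup, 68 mm across the rim and 60 mm high (bystander). Origin at the centre of its underside.
- spare_damper: Loose second damper standing on the bench, 48 mm across, 144 mm high, coil spring round its rod (bystander). Origin at the centre of its underside.
- squeeze_bottle: Loose white squeeze bottle with a red spout, 64 mm across, 205 mm high (bystander). Origin at the centre of its underside.
- spanner: Loose steel spanner lying on the bench (bystander).
- screwdriver: Loose screwdriver lying on the bench (bystander).
- pliers: Loose pliers with orange grips lying on the bench (bystander).
Things that resemble listed ones, but are neither listed nor needed, are in the scene too. Of the things that look like the cap, the middle-sized one is meant.

How it is judged:
On the way, in this order (a step that is already met when the one before it is completed fails the run):
1. the adjuster has been turned clockwise to its fully closed position (z of needle_tip in the frame of needle_seat below 4e-05 m), for 0.1 s.
2. the adjuster has been backed out to the fifth click from closed (z of needle_tip in the frame of needle_seat between 0.00046 and 0.00054 m), for 0.2 s.
At the end, for the whole second after the job is handed in: The adjuster rests in the fifth notch from closed (within about half a click), and the dust cap stands upright (within 4 degrees) and still over it, open side down, its rim down on the collar (within 2.5 mm) and centred within 5 mm; the damper has not turned in the jaws (all of step 2 and horizontal distance between cap and damper below 0.005 m and z of cap in the frame of damper between -0.003 and 0.0025 m and angle between cap's own z axis and vertical below 0.07 rad and linear speed of cap below 0.01 m/s); the robot touches nothing.
It fails at once if the damper is turned in the vice jaws: its filler plug moves by more than 2 mm (distance of filler_plug from where it was at the start of the episode above 0.002 m).
It fails at once if a bystander is moved by more than 25 mm (distance of any of lock_ring, steel_cup, spare_damper, squeeze_bottle, spanner, screwdriver, pliers from where it was at the start of the episode above 0.025 m).
It also fails if it takes over 72 s, if anything falls off the work surface, if the arm or the gripper's body presses on something with over 40 N, if the wrist force passes 120 N, or if a joint passes its speed limit or range.

## Robot

A 7-joint arm with a two-finger parallel gripper is mounted at the origin on the work surface. World frame = base frame: x ahead of the robot, y to its left, z up, the work surface at z = 0. Lengths are in m, angles in rad, forces in N, time in s.
With the tool pointing down it reaches from about 0.4 to 0.875 m from the base axis. Payload 6.5 kg.
Tool frame: the origin (TCP) lies midway between the tips of the shut fingers; the grasp point (between the pads) lies 19 mm behind it (r.tcp_to_grasp is the distance from the TCP to the grasp point, in m); z points along the fingers, y is the line along which they close (so a half turn about z gives the same grasp; the last joint's range is limited). The gripper opens to 85 mm and grips with 20 to 120 N. Pads are 22 mm wide; open, the fingers measure 114 mm over their backs; the gripper's body (76 mm by 85 mm) begins 54 mm behind the grasp point. The pads swing forward as they close: fully open they stand 13 mm farther back than shut.
Start: joints at [1.219, 0.536, -0.004, 1.538, 0.003, 1.067, -0.071], TCP at [0.183, -0.624, 0.231] pointing down, gripper open.
Joint ranges: [-2.7, 2.7], [-0.37, 2.16], [-1.27, 1.26], [0.24, 2.4], [-1.31, 4.45], [0.19, 1.91], [-2.76, 2.76]. Speed limits (rad/s): [2.39, 2.39, 3.14, 3.14, 3.14, 3.14, 3.14].

## Interface

Orientations are given as a unit quaternion [x, y, z, w].
In Python, from plant import r, capture, nets gives the robot as it stands. The module is installed in compiled form; this text tells all that it offers.
- The arm moves only by the tool drive_tool, never from a script. Its argument "targets" is a list of rows, each an object of numbers: "fingers": the finger opening in m, from 0 to 0.0854; "tx", "ty", "tz": the shift along the tool's x, y, z in m; "wx", "wy", "wz": the turn, a rotation vector about the tool's x, y, z in rad. In form: [{"fingers": .., "tx": .., "ty": .., "tz": .., "wx": .., "wy": .., "wz": ..}, ...]. A call has 1 to 20 rows; each row shifts and turns the commanded pose from where the row before left it, along the tool's axes as they then stand; what a row does not reach is not made up. A row lasts 1/8 s, in which the tool goes at most 62.5 mm and 10.7 degrees, less where a joint would pass 70% of its speed; a pose out of reach is approached as far as the arm can. A call is refused whole if a number of a shift passes 0.0625 or a number of a turn 0.188, either way. A call with a gripper value outside its range is refused whole. The fingers move at their own pace and stop on an object; "grip_force" is the grip in N (left out, the last holds). Time passes only in rows, so rows that do not move let the fingers close. It gives the time, the measured TCP pose, the force, the opening and the grip force at its end, in the units of the state.
- r.observe(): the state, without advancing time (a new reading comes with each control period).
- capture(name): name is "scene" or "top" or "wrist"; returns a dict with "img" (384x512x3 uint8, red, green, blue), "range_z" (384x512 float32, m along the optical axis (not along the pixel's ray), 0 where there is no reading), "K" (3x3 intrinsics, pixels), "k1" (the pictures are not rectified: a ray, as slopes to the right and down, at radius r is drawn at 1 + k1 r^2 times it, then the intrinsics apply), "world_from_camera" (4x4, takes a point from camera to world coordinates). Camera axes: x right, y up, looking along -z (the intrinsics and any distortion apply to the point x, -y, -z); pixel columns grow to the right and rows downward; lengths in m; the calibration is good to about 2 mm. A picture is of the moment at which its call begins.
- r.sign_off(): hands the job in; it is judged then, once.
Trained networks look in the newest picture that a camera, given by its name, has taken for a name from the list of things; names that differ only in an ending like _2 or _b are one class to them, and where a whole thing is asked for, a point or a joint stands for the part that bears it (a point fixed in the world has none). Each returns a list of dicts, best first, with "score" (0 to 1); they miss things now and then, are a little off and sometimes report something else, mostly with a low value. They report only what shows in the picture. A call takes as long as a camera call. They do not tell look-alikes from the thing itself.
- nets.search_frame(name, camera): "uv" ([column, row] in pixels, amid what is visible of it).
The state is a dict: "time": time; "joint_pos": joint angles; "joint_vel": joint speeds; "joint_efforts": joint torques, N m; "position": TCP position; "tool_rot": TCP orientation; "contact_force": force on the tool from outside, world axes, zero at the start; "moment": the same for the moment, N m; "width": finger opening in m; "gripper_force": force on a finger pad.
Only numpy, scipy, OpenCV 4.12 (cv2) and the standard library are available. Lean on these libraries where they do the work, as an engineer would, in place of code of your own. Each camera call takes 0.05 s, during which the arm holds its last target. There are 200 camera calls.

## Working session

There is one attempt and no reset: what is moved stays moved. The work goes in short steps, Python scripts to look and compute and a tool call to move; the robot and the scene stay as the last step left them, time stands still between calls to the robot, and variables do not carry over. Pictures are saved under pics/ and viewed, at most 10 in all, crops included, and the job is handed in when it is done.

Besides the shell and the picture viewer there is one more tool, called after "Request:" as name([rows], argument=value, ...), one row to a line, values as JSON. drive_tool: Moves the arm, as the interface text tells. Its arguments: {"type":"object","properties":{"targets":{"type":"array","items":{"type":"object","properties":{"fingers":{"type":"number"},"tx":{"type":"number"},"ty":{"type":"number"},"tz":{"type":"number"},"wx":{"type":"number"},"wy":{"type":"number"},"wz":{"type":"number"}}}},"grip_force":{"type":"number"}},"required":["targets"]}

```bash
mkdir -p pics
cat > h.py <<'E'
import numpy as np, cv2
from plant import r, capture, nets
from scipy.spatial.transform import Rotation as R
def px2w(c,u,v,z=None):
    K=c["K"];k=c["k1"]
    d=np.array([(u-K[0,2])/K[0,0],(v-K[1,2])/K[1,1]]);s=d.copy()
    for _ in range(20): s=d/(1+k*(s@s))
    T=c["world_from_camera"]; ray=np.array([s[0],-s[1],-1.0])
    if z is None:
        dep=c["range_z"][int(round(v)),int(round(u))]
        return T[:3,:3]@(ray*dep)+T[:3,3]
    w=T[:3,:3]@ray; return T[:3,3]+w*(z-T[2,3])/w[2]
def cloud(c):
    K=c["K"];k=c["k1"];v,u=np.mgrid[:384,:512]
    d=np.stack([(u-K[0,2])/K[0,0],(v-K[1,2])/K[1,1]],-1);s=d.copy()
    for _ in range(20): s=d/(1+k*(s**2).sum(-1,keepdims=True))
    z=c["range_z"]; T=c["world_from_camera"]
    p=np.stack([s[...,0]*z,-s[...,1]*z,-z],-1)
    P=p@T[:3,:3].T+T[:3,3]; P[z==0]=np.nan; return P
def save(n,img,up=1):
    cv2.imwrite(f"pics/{n}.png",cv2.resize(img[...,::-1],None,fx=up,fy=up,interpolation=cv2.INTER_CUBIC))
E
python3 - <<'E'
from h import *
np.set_printoptions(precision=4,suppress=True)
ims=[]
for cam in ["scene","top"]:
    c=capture(cam); ims.append(c["img"]); print(cam,c["world_from_camera"].round(3).tolist(),c["K"][0,0],c["k1"])
    for n in ["vise","damper","filler_plug","adjuster","mark","cap","lock_ring","steel_cup","spare_damper","squeeze_bottle","spanner","screwdriver","pliers"]:
        for d in nets.search_frame(n,cam)[:4]:
            u,v=d["uv"]; print(n,np.round([u,v],1),round(d["score"],2),px2w(c,u,v))
save("a",np.vstack(ims),0.78)
o=r.observe(); print(o)
save("scene",ims[0],1.5);save("top",ims[1],1.5)
E
```

```text
scene [[0.712, -0.432, 0.553, 1.077], [0.702, 0.436, -0.563, -0.527], [0.002, 0.789, 0.614, 0.771], [0.0, 0.0, 0.0, 1.0]] 434.9112324662967 -0.11457162190039817
vise [266.  236.9] 0.63 [ 0.6223 -0.0484  0.1334]
vise [109.8 282.3] 0.54 [ 0.3775 -0.3108 -0.0005]
damper [271.2 201.6] 0.98 [ 0.6195 -0.0317  0.218 ]
filler_plug [270.9 202. ] 0.86 [ 0.6194 -0.0324  0.2173]
adjuster [269.5 189.8] 0.6 [ 0.6112 -0.0285  0.2416]
adjuster [354.2 225.4] 0.53 [0.6678 0.236  0.0098]
mark [271.8 186.6] 0.67 [ 0.6093 -0.0199  0.2439]
cap [127.8 237.4] 0.8 [ 0.3257 -0.2191  0.0454]
cap [197.4 346.9] 0.67 [ 0.6627 -0.2796  0.0226]
cap [162.5 326.8] 0.57 [ 0.586  -0.3048  0.0357]
lock_ring [116.8 282.3] 0.58 [ 0.39   -0.2993  0.0008]
steel_cup [176.6 254.7] 0.89 [ 0.4297 -0.1547  0.0157]
spare_damper [332.2 168.1] 0.82 [0.521  0.3236 0.0753]
squeeze_bottle [380.4 170. ] 0.67 [0.6337 0.3907 0.0916]
spanner [299.7 158.3] 0.76 [ 0.3505  0.3898 -0.0033]
screwdriver [264.2 361.2] 0.67 [ 0.7776 -0.212   0.0273]
pliers [351.6 224.3] 0.61 [0.6565 0.242  0.0025]
top [[-0.042, 0.978, -0.204, 0.226], [-0.999, -0.
[... 942 characters left out ...]
driver [330.8 122.9] 0.59 [ 0.7535 -0.1971  0.0224]
screwdriver [277.5 168.9] 0.57 [ 0.5704 -0.0042  0.1381]
pliers [192.8 157.6] 0.51 [0.6534 0.2642 0.0148]
{'time': 1.4, 'joint_pos': array([ 1.2188,  0.5364, -0.0044,  1.5379,  0.0026,  1.0673, -0.0712]), 'joint_vel': array([-0.0002, -0.0014, -0.0005,  0.0002,  0.0004,  0.001 , -0.0006]), 'joint_efforts': array([  0.0009, -58.3319,   1.0483, -25.9434,   0.0124,   0.0019,
         0.    ]), 'position': array([ 0.1833, -0.6236,  0.2313]), 'tool_rot': array([ 0.9898,  0.1424, -0.    , -0.    ]), 'contact_force': array([ 0.2129, -0.1178,  0.2528]), 'moment': array([-0.0147,  0.033 , -0.0152]), 'gripper_force': 0.0, 'width': 0.08509317579581148}
```

View scene.

View pics/scene.png

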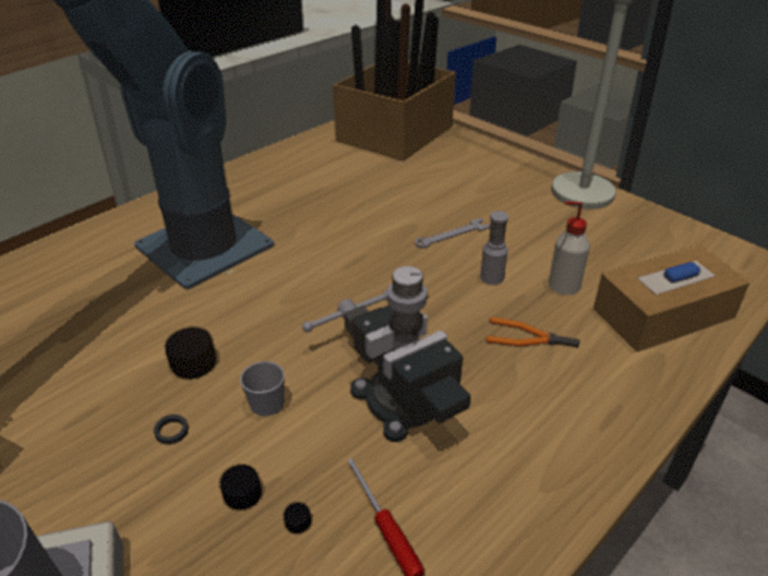

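View pics/top.png

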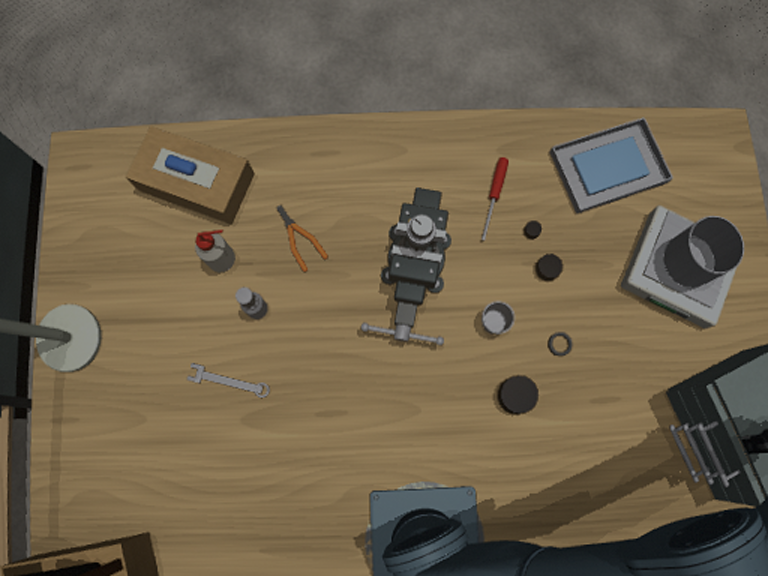

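The scene view shows three black cups: large at (127,235), medium at (160,325), small at (198,345) in scene pixels; in the top view they are at (345,263), (365,178) and (354,153). By size the medium one is the cap. I'll measure them, and the knob.

Run:
```python
from h import *
np.set_printoptions(precision=4,suppress=True)
C={}
for cam in ["scene","top"]:
    c=capture(cam);C[cam]=c;P=cloud(c)
    for n,(x,y),rad,(z0,z1) in [("big",(.285,-.2),.06,(.03,.08)),("mid",(.575,-.295),.045,(.026,.045)),("small",(.655,-.27),.035,(.012,.04)),("knob",(.6,-.01),.06,(.236,.26)),("collar",(.6,-.01),.06,(.21,.226))]:
        m=(np.hypot(P[...,0]-x,P[...,1]-y)<rad)&(P[...,2]>z0)&(P[...,2]<z1)
        q=P[m]; zt=np.percentile(q[:,2],80) if len(q) else np.nan
        t=q[q[:,2]>zt-.004]
        if len(t)<5: print(cam,n,len(q));continue
        (cx,cy),rr=cv2.minEnclosingCircle(t[:,:2].astype(np.float32))
        print(cam,n,len(t),"z",zt,"c",cx,cy,"d",2*rr, "mean",t[:,:2].mean(0),np.ptp(t[:,:2],0))
a=C["scene"]["img"][290:365,120:230];b=C["top"]["img"][130:205,320:390]
a=cv2.resize(a,None,fx=4,fy=4);b=cv2.resize(b,(280,300));cc=cv2.resize(C["scene"]["img"][165:240,230:310],(320,300));d=cv2.resize(C["top"]["img"][130:205,240:310],(280,300))
g=np.hstack([a,b]);k=np.hstack([cc,d,np.zeros((300,120,3),np.uint8)])
save("crop",np.vstack([g,k]))
```

```text
scene big 544 z 0.04958343828170693 c 0.29304268956184387 -0.20687107741832733 d 0.08280985802412033 mean [ 0.2956 -0.2068] [0.0819 0.077 ]
scene mid 461 z 0.034385088971314 c 0.5651564002037048 -0.3002970218658447 d 0.05666075274348259 mean [ 0.5666 -0.2992] [0.0564 0.0525]
scene small 235 z 0.023269117105856107 c 0.6530376672744751 -0.27282029390335083 d 0.03960651531815529 mean [ 0.654  -0.2724] [0.037  0.0373]
scene knob 210 z 0.24433028325773085 c 0.6002441644668579 -0.013498460873961449 d 0.04244919493794441 mean [ 0.6016 -0.0144] [0.0402 0.0409]
scene collar 192 z 0.21862985505688867 c 0.6009480953216553 -0.013979349285364151 d 0.05599697306752205 mean [ 0.6093 -0.0224] [0.0553 0.0537]
top big 369 z 0.051434286983423096 c 0.28942206501960754 -0.20382127165794373 d 0.07992061227560043 mean [ 0.2898 -0.2037] [0.0774 0.0778]
top mid 156 z 0.03581002523177137 c 0.5609773993492126 -0.29668670892715454 d 0.056846734136343 mean [ 0.5601 -0.2966] [0.0535 0.0543]
top small 75 z 0.024311541846721286 c 0.6497647762298584 -0.26843807101249695 d 0.03732968121767044 mean [ 0.6496 -0.269 ] [0.0337 0.034 ]
top knob 145 z 0.24607032093547385 c 0.5959156155586243 -0.010255525819957256 d 0.04112619534134865 mean [ 0.5955 -0.0096] [0.0394 0.0393]
top collar 79 z 0.21961307230725166 c 0.5957212448120117 -0.010232478380203247 d 0.05576418712735176 mean [ 0.5872 -0.0055] [0.0503 0.0541]
```

View pics/crop.png

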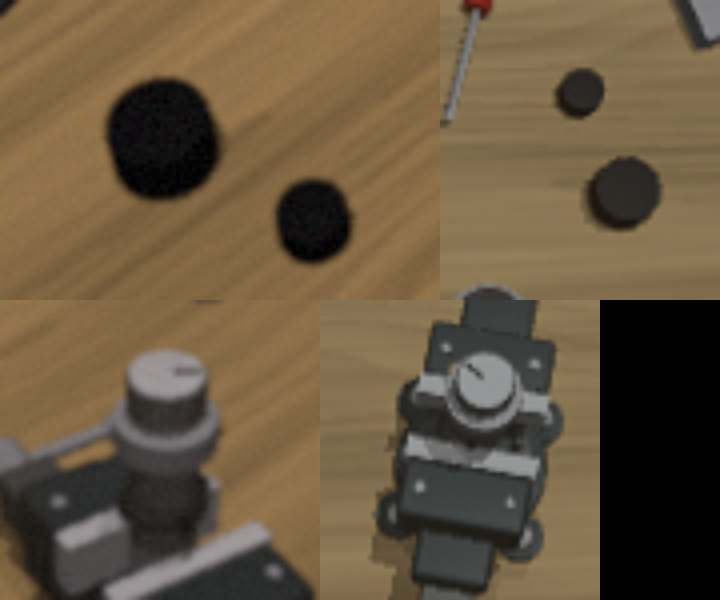

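The crop confirms the medium black cup (55 mm across) as the cap, at about (0.563, -0.298). The knob is at about (0.598, -0.012) with its top at z = 0.245. Next I go above the knob.

Request:
drive_tool([
  {"tx":0.044,"ty":-0.036,"tz":-0.01},
  {"tx":0.044,"ty":-0.036,"tz":-0.01},
  {"tx":0.044,"ty":-0.036,"tz":-0.01},
  {"tx":0.044,"ty":-0.036,"tz":-0.01},
  {"tx":0.044,"ty":-0.036,"tz":-0.01},
  {"tx":0.044,"ty":-0.036,"tz":-0.01},
  {"tx":0.044,"ty":-0.036,"tz":-0.01},
  {"tx":0.044,"ty":-0.036,"tz":-0.01},
  {"tx":0.044,"ty":-0.036,"tz":-0.01},
  {"tx":0.044,"ty":-0.036,"tz":-0.01},
  {"tx":0.044,"ty":-0.036,"tz":-0.01},
  {"tx":0.044,"ty":-0.036},
  {"tx":0.044,"ty":-0.036},
  {"wz":-0.18},
  {"wz":-0.18},
  {"wz":-0.18},
  {"wz":-0.18},
  {"wz":-0.18},
  {"wz":-0.18},
  {"wz":-0.18},
])

```text
validation failed for argument at $.ta...
```

Run:
```python
from h import *
np.set_printoptions(precision=4,suppress=True)
c=capture("wrist");save("w1",c["img"],1.4);P=cloud(c)
o=r.observe();print(o["time"],o["position"],R.from_quat(o["tool_rot"]).as_matrix(),o["joint_pos"],o["contact_force"],o["moment"]);print(c["world_from_camera"])
t=P[(P[...,2]>.237)&(P[...,2]<.255)&(np.hypot(P[...,0]-.598,P[...,1]+.012)<.05)]
if len(t):
  print(len(t),np.median(t[:,2]),cv2.minEnclosingCircle(t[:,:2].astype(np.float32)),t.mean(0))
for n in ["mark","filler_plug","adjuster"]:
  for d in nets.search_frame(n,"wrist")[:2]: print(n,d["uv"],d["score"],px2w(c,*d["uv"],z=.245))
```

```text
1.55 [ 0.1833 -0.6236  0.2313] [[ 0.9594  0.282  -0.    ]
 [ 0.282  -0.9594 -0.    ]
 [-0.      0.     -1.    ]] [ 1.2188  0.5364 -0.0044  1.5379  0.0026  1.0673 -0.0712] [-0.2399 -0.2856  0.9617] [ 0.0758 -0.0175  0.0293]
[[ 0.282   0.9219  0.2655  0.2502]
 [-0.9594  0.271   0.0782 -0.6036]
 [ 0.0001 -0.2768  0.9609  0.3739]
 [ 0.      0.      0.      1.    ]]
```

View pics/w1.png

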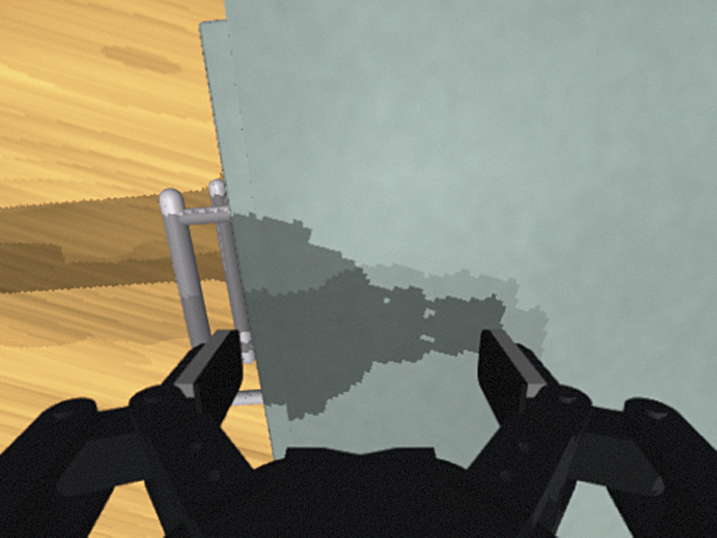

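The move was refused, most likely because rows need all their keys. The wrist picture shows only the cabinet box below the start pose. I'll retry with full rows.

Request:
drive_tool([
  {"fingers":0.085,"tx":0.044,"ty":-0.036,"tz":-0.01,"wx":0,"wy":0,"wz":0},
  {"fingers":0.085,"tx":0.044,"ty":-0.036,"tz":-0.01,"wx":0,"wy":0,"wz":0},
  {"fingers":0.085,"tx":0.044,"ty":-0.036,"tz":-0.01,"wx":0,"wy":0,"wz":0},
  {"fingers":0.085,"tx":0.044,"ty":-0.036,"tz":-0.01,"wx":0,"wy":0,"wz":0},
  {"fingers":0.085,"tx":0.044,"ty":-0.036,"tz":-0.01,"wx":0,"wy":0,"wz":0},
  {"fingers":0.085,"tx":0.044,"ty":-0.036,"tz":-0.01,"wx":0,"wy":0,"wz":0},
  {"fingers":0.085,"tx":0.044,"ty":-0.036,"tz":-0.01,"wx":0,"wy":0,"wz":0},
  {"fingers":0.085,"tx":0.044,"ty":-0.036,"tz":-0.01,"wx":0,"wy":0,"wz":0},
  {"fingers":0.085,"tx":0.044,"ty":-0.036,"tz":-0.01,"wx":0,"wy":0,"wz":0},
  {"fingers":0.085,"tx":0.044,"ty":-0.036,"tz":-0.01,"wx":0,"wy":0,"wz":0},
  {"fingers":0.085,"tx":0.044,"ty":-0.036,"tz":-0.01,"wx":0,"wy":0,"wz":0},
  {"fingers":0.085,"tx":0.044,"ty":-0.036,"tz":0,"wx":0,"wy":0,"wz":0},
  {"fingers":0.085,"tx":0.044,"ty":-0.036,"tz":0,"wx":0,"wy":0,"wz":0},
  {"fingers":0.085,"tx":0,"ty":0,"tz":0,"wx":0,"wy":0,"wz":-0.18},
  {"fingers":0.085,"tx":0,"ty":0,"tz":0,"wx":0,"wy":0,"wz":-0.18},
  {"fingers":0.085,"tx":0,"ty":0,"tz":0,"wx":0,"wy":0,"wz":-0.18},
  {"fingers":0.085,"tx":0,"ty":0,"tz":0,"wx":0,"wy":0,"wz":-0.18},
  {"fingers":0.085,"tx":0,"ty":0,"tz":0,"wx":0,"wy":0,"wz":-0.18},
  {"fingers":0.085,"tx":0,"ty":0,"tz":0,"wx":0,"wy":0,"wz":-0.18},
  {"fingers":0.085,"tx":0,"ty":0,"tz":0,"wx":0,"wy":0,"wz":-0.18},
], grip_force=20)

```text
time: 4.2
position: [0.6001, -0.0135, 0.3413]
tool_rot: [0.714, 0.7, -0.0, 0.0]
contact_force: [0.1, 1.3, -0.3]
width: 0.0853
gripper_force: 0.0
```

```bash
cat > look.py <<'E'
from h import *
import sys
np.set_printoptions(precision=4,suppress=True)
c=capture("wrist");save(sys.argv[1],c["img"],1.4);P=cloud(c)
o=r.observe();print(o["time"],o["position"],R.from_quat(o["tool_rot"]).as_matrix().round(3).tolist(),o["joint_pos"],o["contact_force"],o["moment"]);print(c["world_from_camera"])
t=P[(P[...,2]>.237)&(P[...,2]<.255)&(np.hypot(P[...,0]-.598,P[...,1]+.012)<.05)]
if len(t):
  print(len(t),np.median(t[:,2]),cv2.minEnclosingCircle(t[:,:2].astype(np.float32)),t.mean(0))
for n in ["mark","filler_plug","adjuster"]:
  for d in nets.search_frame(n,"wrist")[:2]: print(n,d["uv"],d["score"],px2w(c,*d["uv"],z=.245))
E
python3 look.py w2
```

```text
4.25 [ 0.6001 -0.0136  0.3412] [[0.012, 1.0, -0.0], [1.0, -0.012, -0.0], [-0.0, -0.0, -1.0]] [ 0.3706  0.4179 -0.5858  1.5159  0.2366  1.2794 -0.2562] [ 1.0455 -0.7105  1.2202] [0.0237 0.0048 0.0157]
[[ 0.9998  0.0182  0.0062  0.6012]
 [-0.0192  0.9609  0.2763  0.0568]
 [-0.0009 -0.2764  0.961   0.4839]
 [ 0.      0.      0.      1.    ]]
1700 0.24479139527806454 ((0.5972561240196228, -0.010444696992635727), 0.021237406879663467) [ 0.5972 -0.009   0.2445]
mark [254.7, 186.6] 0.71 [ 0.5979 -0.0097  0.245 ]
filler_plug [253.8, 176.7] 0.93 [ 0.5973 -0.0009  0.245 ]
adjuster [250.0, 182.9] 0.74 [ 0.5939 -0.0064  0.245 ]
adjuster [271.0, 8.1] 0.73 [0.6129 0.1279 0.245 ]
```

View pics/w2.png

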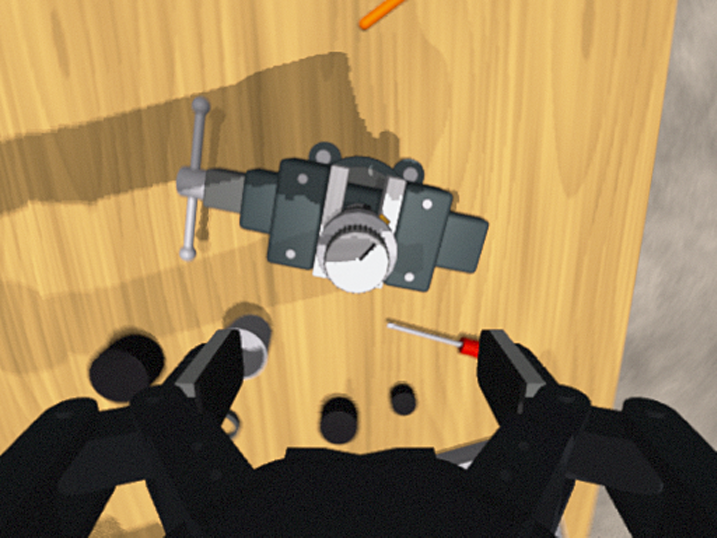

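The wrist view shows the knob at (256,187) unscaled, with its mark pointing about +45° in the world and the brass plug beyond it. I shift by (-3, +3) mm, go down, and grip softly.

Request:
drive_tool([
  {"fingers":0.085,"tx":0.003,"ty":-0.003,"tz":0.03,"wx":0,"wy":0,"wz":0},
  {"fingers":0.07,"tx":0,"ty":0,"tz":0.04,"wx":0,"wy":0,"wz":0},
  {"fingers":0.06,"tx":0,"ty":0,"tz":0.03,"wx":0,"wy":0,"wz":0},
  {"fingers":0.055,"tx":0,"ty":0,"tz":0.02,"wx":0,"wy":0,"wz":0},
  {"fingers":0.05,"tx":0,"ty":0,"tz":0,"wx":0,"wy":0,"wz":0},
  {"fingers":0.03,"tx":0,"ty":0,"tz":0,"wx":0,"wy":0,"wz":0},
  {"fingers":0.03,"tx":0,"ty":0,"tz":0,"wx":0,"wy":0,"wz":0},
  {"fingers":0.03,"tx":0,"ty":0,"tz":0,"wx":0,"wy":0,"wz":0},
  {"fingers":0.03,"tx":0,"ty":0,"tz":0,"wx":0,"wy":0,"wz":0},
], grip_force=20)

```text
time: 5.52
position: [0.5979, -0.0102, 0.222]
tool_rot: [0.716, 0.698, 0.001, 0.001]
contact_force: [3.5, -0.3, -0.6]
width: 0.0393
gripper_force: 22.4
```

```bash
cat > st.py <<'E'
from plant import r
import numpy as np
o=r.observe();q=o["tool_rot"]
print("t",round(o["time"],2),"p",o["position"].round(4),"yaw",round(np.degrees(2*np.arctan2(q[1],q[0])),2),"F",o["contact_force"].round(1),"M",o["moment"].round(3),"w",round(o["width"],4),"g",round(o["gripper_force"],1),"q",o["joint_pos"].round(2),"eff",o["joint_efforts"].round(2))
E
python3 st.py
```

```text
t 5.53 p [ 0.5979 -0.0102  0.222 ] yaw 88.56 F [ 3.5 -0.3 -0.6] M [ 0.107 -0.574 -0.033] w 0.0393 g 22.4 q [ 0.34  0.52 -0.55  1.67  0.31  1.04 -0.33] eff [ 9.000e-02 -5.283e+01 -6.750e+00 -2.316e+01 -1.400e-01  8.200e-01
  4.000e-02]
```

Gripped: lateral force is only 3.5 N, so the tool is centred within about 1 mm. I feel the first click.

Request:
drive_tool([
  {"fingers":0.03,"tx":0,"ty":0.001,"tz":0,"wx":0,"wy":0,"wz":0.04},
  {"fingers":0.03,"tx":0,"ty":0,"tz":0,"wx":0,"wy":0,"wz":0.04},
])

```text
time: 5.78
position: [0.598, -0.0102, 0.2219]
tool_rot: [0.744, 0.668, -0.0, 0.0]
contact_force: [-1.9, -1.0, 6.6]
width: 0.039
gripper_force: 23.0
```

```bash
python3 st.py
```

```text
t 5.78 p [ 0.598  -0.0102  0.2219] yaw 83.84 F [-1.9 -1.   6.6] M [-0.073  0.51   0.172] w 0.039 g 23.0 q [ 0.33  0.52 -0.54  1.67  0.3   1.04 -0.41] eff [ 2.900e-01 -4.939e+01 -6.140e+00 -2.335e+01  4.000e-02 -6.500e-01
  2.000e-01]
```

Request:
drive_tool([
  {"fingers":0.03,"tx":0,"ty":0,"tz":0,"wx":0,"wy":0,"wz":0.05},
  {"fingers":0.03,"tx":0,"ty":0,"tz":0,"wx":0,"wy":0,"wz":0.05},
  {"fingers":0.03,"tx":0,"ty":0,"tz":0,"wx":0,"wy":0,"wz":0.05},
])

```text
time: 6.15
position: [0.5982, -0.0102, 0.2219]
tool_rot: [0.792, 0.61, -0.0, 0.0]
contact_force: [-0.6, 0.1, 4.6]
width: 0.0393
gripper_force: 22.8
```

```bash
python3 st.py
```

```text
t 6.15 p [ 0.5982 -0.0102  0.2219] yaw 75.22 F [-0.6  0.1  4.6] M [-0.04   0.193  0.017] w 0.0393 g 22.8 q [ 0.31  0.51 -0.5   1.67  0.28  1.04 -0.54] eff [  0.42 -50.56  -5.82 -23.74   0.15  -0.37   0.45]
```

Request:
drive_tool([
  {"fingers":0.03,"tx":0,"ty":0,"tz":0,"wx":0,"wy":0,"wz":0.04},
  {"fingers":0.03,"tx":0,"ty":0,"tz":0,"wx":0,"wy":0,"wz":0.04},
  {"fingers":0.03,"tx":0,"ty":0,"tz":0,"wx":0,"wy":0,"wz":0.04},
])

```text
time: 6.52
position: [0.5983, -0.0102, 0.2219]
tool_rot: [0.827, 0.562, 0.0, 0.0]
contact_force: [-0.6, -1.0, 2.5]
width: 0.039
gripper_force: 22.7
```

```bash
python3 st.py
```

```text
t 6.53 p [ 0.5983 -0.0102  0.2219] yaw 68.35 F [-0.6 -1.   2.5] M [-0.069  0.198 -0.012] w 0.039 g 22.7 q [ 0.29  0.5  -0.48  1.67  0.26  1.03 -0.65] eff [  0.18 -49.9   -5.46 -23.35   0.18  -0.45   0.46]
```

Request:
drive_tool([
  {"fingers":0.03,"tx":0,"ty":0,"tz":0,"wx":0,"wy":0,"wz":0.04},
  {"fingers":0.03,"tx":0,"ty":0,"tz":0,"wx":0,"wy":0,"wz":0.05},
])

```text
time: 6.78
position: [0.5983, -0.0103, 0.2219]
tool_rot: [0.852, 0.524, 0.0, 0.0]
contact_force: [-0.5, -1.6, 4.9]
width: 0.0392
gripper_force: 22.9
```

```bash
python3 st.py
```

```text
t 6.78 p [ 0.5983 -0.0103  0.2219] yaw 63.2 F [-0.5 -1.6  4.9] M [-0.055  0.213  0.107] w 0.0392 g 22.9 q [ 0.28  0.5  -0.46  1.67  0.25  1.03 -0.73] eff [ 3.400e-01 -5.007e+01 -5.190e+00 -2.327e+01  2.000e-02 -2.900e-01
  4.100e-01]
```

Request:
drive_tool([
  {"fingers":0.03,"tx":0,"ty":0,"tz":0,"wx":0,"wy":0,"wz":0.05},
  {"fingers":0.03,"tx":0,"ty":0,"tz":0,"wx":0,"wy":0,"wz":0.05},
  {"fingers":0.03,"tx":0,"ty":0,"tz":0,"wx":0,"wy":0,"wz":0.05},
])

```text
time: 7.15
position: [0.5985, -0.0103, 0.2219]
tool_rot: [0.889, 0.459, 0.0, 0.0]
contact_force: [-0.7, -0.6, 4.5]
width: 0.0392
gripper_force: 22.9
```

```bash
python3 st.py
```

```text
t 7.15 p [ 0.5985 -0.0103  0.2219] yaw 54.59 F [-0.7 -0.6  4.5] M [-0.04   0.274  0.005] w 0.0392 g 22.9 q [ 0.25  0.49 -0.42  1.67  0.23  1.03 -0.86] eff [  0.26 -49.47  -4.68 -22.69   0.1   -0.21   0.46]
```

```bash
python3 look.py w3
```

```text
7.2 [ 0.5985 -0.0104  0.2219] [[0.581, 0.814, 0.001], [0.814, -0.581, -0.0], [0.0, 0.001, -1.0]] [ 0.252   0.4942 -0.4233  1.6709  0.2304  1.0252 -0.8666] [-1.9891 -0.7599  3.3304] [-0.1066  0.1994  0.0497]
[[ 0.8151  0.5569  0.1599  0.6387]
 [-0.5794  0.7833  0.2255  0.047 ]
 [ 0.0003 -0.2764  0.961   0.3645]
 [ 0.      0.      0.      1.    ]]
6720 0.24492158643256937 ((0.6019891500473022, -0.004812894854694605), 0.03338027745485306) [ 0.5999 -0.0077  0.245 ]
mark [257.9, 253.9] 0.71 [ 0.601  -0.0069  0.245 ]
filler_plug [256.5, 234.9] 0.64 [0.6061 0.0013 0.245 ]
adjuster [255.3, 251.9] 0.85 [ 0.6006 -0.0054  0.245 ]
adjuster [257.2, 235.1] 0.52 [0.6063 0.0011 0.245 ]
```

View pics/w3.png

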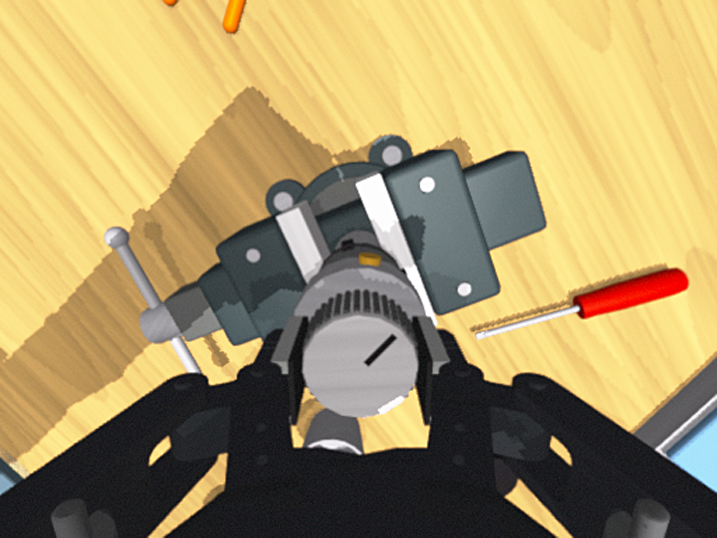

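The view shows the mark from (366,363) to (395,337), still about 43° relative to the tool, so there is no slip. The brass plug is visible at (370,258). I'll measure both numerically at each step.

```bash
cat > st.py <<'E'
from h import *
c=capture("wrist"); img=c["img"].astype(int)
o=r.observe();q=o["tool_rot"]
yaw=np.degrees(2*np.arctan2(q[1],q[0]))
def grid(z,xr,yr,n):
    # world -> pixel for a patch
    X,Y=np.meshgrid(np.linspace(*xr,n),np.linspace(*yr,n),indexing="ij")
    T=np.linalg.inv(c["world_from_camera"]);p=np.stack([X,Y,np.full_like(X,z)],-1)@T[:3,:3].T+T[:3,3]
    s=np.stack([p[...,0]/-p[...,2],p[...,1]/p[...,2]],-1);s=s*(1+c["k1"]*(s**2).sum(-1,keepdims=True))
    uv=(s*[c["K"][0,0],c["K"][1,1]]+c["K"][:2,2]).astype(np.float32)
    return X,Y,cv2.remap(c["img"],uv[...,0],uv[...,1],cv2.INTER_LINEAR).astype(int)
ctr=o["position"]
P=cloud(c);t=P[(abs(P[...,2]-.245)<.0015)&(c["img"].min(-1)>110)&(np.hypot(P[...,0]-ctr[0],P[...,1]-ctr[1])<.026)]
(cx,cy),rad=cv2.minEnclosingCircle(t[:,:2].astype(np.float32))
cx,cy=t[:,0].mean(),t[:,1].mean()
X,Y,G=grid(.245,(cx-.016,cx+.016),(cy-.016,cy+.016),161)
m=(G.max(-1)<90)&(np.hypot(X-cx,Y-cy)<.0155)
a=np.array([X[m],Y[m]]).T
if len(a)>20:
    w,v=np.linalg.eigh(np.cov(a.T)); d=v[:,1]; d=d*np.sign(d@(a.mean(0)-[cx,cy])); ang=np.degrees(np.arctan2(d[1],d[0]))
else: ang=np.nan
X,Y,G=grid(.209,(ctr[0]-.04,ctr[0]+.04),(ctr[1]-.04,ctr[1]+.04),321)
b=(G[...,0]-G[...,2]>60)&(abs(np.hypot(X-ctr[0],Y-ctr[1])-.031)<.006)
print("t",round(o["time"],2),"p",ctr.round(4),"yaw",round(yaw,2),"mark",round(ang,1),len(a),"rel",round((ang-yaw+180)%360-180,1),"ctr",round(cx,4),round(cy,4),"plug",(X[b].mean().round(4),Y[b].mean().round(4)) if b.sum() else None,b.sum())
print("F",o["contact_force"].round(1),"Mz",round(o["moment"][2],3),"w",round(o["width"],4),"g",round(o["gripper_force"],1),"q7",round(o["joint_pos"][6],2),"e7",round(o["joint_efforts"][6],2))
E
python3 st.py; python3 st.py
```

```text
t 7.4 p [ 0.5984 -0.0104  0.2219] yaw 54.73 mark 13.2 657 rel -41.5 ctr 0.5981 -0.0097 plug (np.float64(0.6218), np.float64(-0.009)) 1217
F [0.  1.2 6. ] Mz 0.016 w 0.0392 g 23.0 q7 -0.86 e7 -0.02
t 7.45 p [ 0.5984 -0.0103  0.2219] yaw 54.74 mark 13.3 658 rel -41.4 ctr 0.5981 -0.0097 plug (np.float64(0.6218), np.float64(-0.0089)) 1212
F [0.  1.  5.9] Mz -0.034 w 0.0392 g 23.1 q7 -0.86 e7 -0.01
```

Request:
drive_tool([
  {"fingers":0.03,"tx":0,"ty":0,"tz":0,"wx":0,"wy":0,"wz":0.05},
  {"fingers":0.03,"tx":0,"ty":0,"tz":0,"wx":0,"wy":0,"wz":0.05},
  {"fingers":0.03,"tx":0,"ty":0,"tz":0,"wx":0,"wy":0,"wz":0},
])

```text
time: 7.82
position: [0.5985, -0.0103, 0.2219]
tool_rot: [0.91, 0.414, 0.0, 0.0]
contact_force: [-0.4, -0.4, 5.2]
width: 0.0391
gripper_force: 22.9
```

```bash
sed -i 's/\[...,2\]>60/[...,2]>120/' st.py; python3 st.py
```

```text
t 7.88 p [ 0.5985 -0.0103  0.2219] yaw 48.99 mark 7.4 671 rel -41.5 ctr 0.5982 -0.0098 plug (np.float64(0.6213), np.float64(-0.0113)) 557
F [-0.8 -0.1  5.6] Mz -0.284 w 0.0395 g 23.0 q7 -0.95 e7 0.24
```

Request:
drive_tool([
  {"fingers":0.03,"tx":0,"ty":0,"tz":0,"wx":0,"wy":0,"wz":0.03},
  {"fingers":0.03,"tx":0,"ty":0,"tz":0,"wx":0,"wy":0,"wz":0.02},
])

```text
time: 8.12
position: [0.5985, -0.0104, 0.2219]
tool_rot: [0.92, 0.392, 0.0, 0.0]
contact_force: [-1.1, -0.4, 5.8]
width: 0.0395
gripper_force: 23.0
```

```bash
python3 st.py
```

```text
t 8.18 p [ 0.5985 -0.0104  0.2219] yaw 46.07 mark 4.8 686 rel -41.2 ctr 0.5982 -0.0098 plug (np.float64(0.6204), np.float64(-0.0082)) 486
F [-0.9  0.4  6.2] Mz -0.073 w 0.0392 g 22.9 q7 -1.0 e7 0.05
```

Request:
drive_tool([
  {"fingers":0.03,"tx":0,"ty":0,"tz":0,"wx":0,"wy":0,"wz":0.03},
  {"fingers":0.03,"tx":0,"ty":0,"tz":0,"wx":0,"wy":0,"wz":0},
])

```text
time: 8.43
position: [0.5986, -0.0104, 0.2219]
tool_rot: [0.926, 0.378, 0.0, 0.0]
contact_force: [-0.1, -1.0, 5.4]
width: 0.0393
gripper_force: 22.9
```

```bash
python3 st.py; python3 st.py
```

```text
t 8.47 p [ 0.5986 -0.0104  0.2219] yaw 44.44 mark 3.0 658 rel -41.4 ctr 0.5982 -0.0098 plug (np.float64(0.6193), np.float64(-0.0049)) 427
F [ 0.1 -0.8  6.4] Mz 0.039 w 0.0396 g 23.0 q7 -1.02 e7 -0.06
t 8.53 p [ 0.5986 -0.0104  0.2219] yaw 44.44 mark 3.0 655 rel -41.5 ctr 0.5983 -0.0098 plug (np.float64(0.6191), np.float64(-0.0036)) 407
F [-1.  -1.2  4.2] Mz 0.028 w 0.0391 g 22.9 q7 -1.02 e7 -0.03
```

Request:
drive_tool([
  {"fingers":0.03,"tx":0,"ty":0,"tz":0,"wx":0,"wy":0,"wz":0.02},
  {"fingers":0.03,"tx":0,"ty":0,"tz":0,"wx":0,"wy":0,"wz":0},
])

```text
time: 8.78
position: [0.5986, -0.0105, 0.222]
tool_rot: [0.929, 0.369, 0.0, 0.0]
contact_force: [0.3, -0.7, 5.8]
width: 0.0392
gripper_force: 23.0
```

```bash
python3 st.py; python3 st.py
```

```text
t 8.82 p [ 0.5986 -0.0104  0.2219] yaw 43.31 mark 1.8 669 rel -41.5 ctr 0.5983 -0.0099 plug (np.float64(0.619), np.float64(-0.0046)) 413
F [-0.5  0.6  5. ] Mz 0.077 w 0.0392 g 23.0 q7 -1.04 e7 -0.16
t 8.88 p [ 0.5986 -0.0105  0.2219] yaw 43.31 mark 2.0 675 rel -41.3 ctr 0.5983 -0.0098 plug (np.float64(0.6188), np.float64(-0.004)) 398
F [-0.2 -0.9  6.4] Mz 0.147 w 0.0393 g 23.0 q7 -1.04 e7 -0.14
```

Request:
drive_tool([
  {"fingers":0.03,"tx":0,"ty":0,"tz":0,"wx":0,"wy":0,"wz":0.02},
  {"fingers":0.03,"tx":0,"ty":0,"tz":0,"wx":0,"wy":0,"wz":0},
])

```text
time: 9.12
position: [0.5986, -0.0104, 0.2219]
tool_rot: [0.933, 0.36, 0.0, 0.0]
contact_force: [-1.0, -0.7, 5.8]
width: 0.0386
gripper_force: 23.0
```

```bash
python3 st.py; python3 st.py
```

```text
t 9.18 p [ 0.5986 -0.0105  0.2219] yaw 42.17 mark 1.6 665 rel -40.6 ctr 0.5983 -0.0099 plug (np.float64(0.6184), np.float64(-0.0034)) 398
F [ 0.6 -1.2  5.2] Mz 0.205 w 0.039 g 23.0 q7 -1.06 e7 -0.2
t 9.22 p [ 0.5986 -0.0105  0.2219] yaw 42.18 mark 1.6 689 rel -40.6 ctr 0.5983 -0.0099 plug (np.float64(0.6183), np.float64(-0.0022)) 378
F [-1.  -1.1  5.3] Mz 0.2 w 0.0389 g 23.0 q7 -1.06 e7 -0.19
```

Request:
drive_tool([
  {"fingers":0.03,"tx":0,"ty":0,"tz":0,"wx":0,"wy":0,"wz":0.02},
  {"fingers":0.03,"tx":0,"ty":0,"tz":0,"wx":0,"wy":0,"wz":0},
])

```text
time: 9.48
position: [0.5986, -0.0105, 0.2219]
tool_rot: [0.937, 0.351, 0.0, 0.001]
contact_force: [-0.1, -0.6, 5.7]
width: 0.0394
gripper_force: 23.0
```

```bash
python3 st.py; python3 st.py
```

```text
t 9.53 p [ 0.5986 -0.0104  0.2219] yaw 41.02 mark 0.1 659 rel -40.9 ctr 0.5983 -0.0099 plug (np.float64(0.6184), np.float64(-0.0053)) 415
F [-1.4 -0.4  4.6] Mz 0.128 w 0.0392 g 23.0 q7 -1.08 e7 -0.02
t 9.57 p [ 0.5986 -0.0105  0.2219] yaw 41.01 mark -0.2 695 rel -41.2 ctr 0.5983 -0.0099 plug (np.float64(0.6184), np.float64(-0.0043)) 405
F [-0.2 -0.5  5.3] Mz 0.029 w 0.0392 g 23.0 q7 -1.08 e7 -0.03
```

Request:
drive_tool([
  {"fingers":0.03,"tx":0,"ty":0,"tz":0,"wx":0,"wy":0,"wz":0.03},
  {"fingers":0.03,"tx":0,"ty":0,"tz":0,"wx":0,"wy":0,"wz":0},
])

```text
time: 9.82
position: [0.5986, -0.0105, 0.2219]
tool_rot: [0.942, 0.336, 0.0, 0.0]
contact_force: [-1.3, -0.5, 5.3]
width: 0.039
gripper_force: 22.9
```

```bash
python3 st.py; python3 st.py
```

```text
t 9.88 p [ 0.5986 -0.0105  0.2219] yaw 39.29 mark -2.3 667 rel -41.6 ctr 0.5983 -0.0099 plug (np.float64(0.6182), np.float64(-0.0058)) 410
F [-0.3 -0.2  5.5] Mz 0.073 w 0.0391 g 22.9 q7 -1.11 e7 -0.11
t 9.93 p [ 0.5986 -0.0105  0.2219] yaw 39.29 mark -2.3 663 rel -41.6 ctr 0.5984 -0.0099 plug (np.float64(0.618), np.float64(-0.0037)) 395
F [-0.1 -0.9  5.7] Mz 0.062 w 0.0388 g 22.9 q7 -1.11 e7 -0.09
```

Request:
drive_tool([
  {"fingers":0.03,"tx":0,"ty":0,"tz":0,"wx":0,"wy":0,"wz":0.03},
  {"fingers":0.03,"tx":0,"ty":0,"tz":0,"wx":0,"wy":0,"wz":0},
])

```text
time: 10.18
position: [0.5986, -0.0105, 0.2219]
tool_rot: [0.947, 0.322, 0.0, 0.0]
contact_force: [-1.3, -1.3, 5.6]
width: 0.0394
gripper_force: 22.9
```

```bash
python3 st.py; python3 st.py
```

```text
t 10.22 p [ 0.5986 -0.0105  0.2219] yaw 37.56 mark -3.6 690 rel -41.2 ctr 0.5983 -0.01 plug (np.float64(0.6179), np.float64(-0.0048)) 410
F [ 0.5 -0.4  5.4] Mz 0.011 w 0.0389 g 22.9 q7 -1.13 e7 -0.06
t 10.28 p [ 0.5986 -0.0105  0.2219] yaw 37.56 mark -3.5 694 rel -41.1 ctr 0.5984 -0.0099 plug (np.float64(0.6181), np.float64(-0.0065)) 432
F [-0.7  0.1  5.6] Mz -0.018 w 0.0393 g 22.9 q7 -1.13 e7 -0.04
```

The twist let up past the second notch, so that was not the stop. I move on towards the third notch, at mark ≈ -16.5°.

Request:
drive_tool([
  {"fingers":0.03,"tx":0,"ty":0,"tz":0,"wx":0,"wy":0,"wz":0.05},
  {"fingers":0.03,"tx":0,"ty":0,"tz":0,"wx":0,"wy":0,"wz":0.05},
  {"fingers":0.03,"tx":0,"ty":0,"tz":0,"wx":0,"wy":0,"wz":0.05},
  {"fingers":0.03,"tx":0,"ty":0,"tz":0,"wx":0,"wy":0,"wz":0},
])

```text
time: 10.78
position: [0.5987, -0.0106, 0.2219]
tool_rot: [0.968, 0.249, 0.001, 0.0]
contact_force: [0.2, -1.1, 3.7]
width: 0.0391
gripper_force: 22.9
```

```bash
python3 st.py; python3 st.py
```

```text
t 10.82 p [ 0.5987 -0.0106  0.2219] yaw 28.91 mark -12.6 685 rel -41.5 ctr 0.5984 -0.0101 plug (np.float64(0.6185), np.float64(-0.0185)) 784
F [ 0.2 -0.6  4.8] Mz -0.237 w 0.0393 g 22.9 q7 -1.27 e7 0.21
t 10.88 p [ 0.5987 -0.0105  0.2219] yaw 28.92 mark -12.6 685 rel -41.5 ctr 0.5985 -0.0101 plug (np.float64(0.6186), np.float64(-0.0186)) 792
F [ 0.5 -0.2  5.5] Mz -0.224 w 0.0393 g 22.9 q7 -1.27 e7 0.25
```

Request:
drive_tool([
  {"fingers":0.03,"tx":0,"ty":0,"tz":0,"wx":0,"wy":0,"wz":0.04},
  {"fingers":0.03,"tx":0,"ty":0,"tz":0,"wx":0,"wy":0,"wz":0.03},
  {"fingers":0.03,"tx":0,"ty":0,"tz":0,"wx":0,"wy":0,"wz":0},
])

```text
time: 11.25
position: [0.5987, -0.0106, 0.2219]
tool_rot: [0.976, 0.216, 0.001, 0.0]
contact_force: [0.1, -1.4, 5.0]
width: 0.0391
gripper_force: 22.9
```

```bash
python3 st.py; python3 st.py
```

```text
t 11.3 p [ 0.5987 -0.0107  0.2219] yaw 24.94 mark -16.5 692 rel -41.5 ctr 0.5985 -0.0101 plug (np.float64(0.6186), np.float64(-0.0239)) 1165
F [ 0.2 -1.5  5.4] Mz -0.063 w 0.0395 g 22.9 q7 -1.33 e7 0.02
t 11.35 p [ 0.5987 -0.0106  0.2219] yaw 24.94 mark -16.6 695 rel -41.5 ctr 0.5985 -0.0102 plug (np.float64(0.6185), np.float64(-0.024)) 1149
F [-0.1 -1.1  5.1] Mz -0.006 w 0.0393 g 22.9 q7 -1.33 e7 0.04
```

Request:
drive_tool([
  {"fingers":0.03,"tx":0,"ty":0,"tz":0,"wx":0,"wy":0,"wz":0.03},
  {"fingers":0.03,"tx":0,"ty":0,"tz":0,"wx":0,"wy":0,"wz":0},
])

```text
time: 11.6
position: [0.5987, -0.0107, 0.2219]
tool_rot: [0.98, 0.201, 0.001, 0.0]
contact_force: [0.3, -0.9, 5.2]
width: 0.0394
gripper_force: 22.9
```

```bash
python3 st.py; python3 st.py
```

```text
t 11.65 p [ 0.5987 -0.0107  0.2219] yaw 23.24 mark -17.8 685 rel -41.1 ctr 0.5985 -0.0102 plug (np.float64(0.6181), np.float64(-0.0267)) 1361
F [-0.4 -1.1  5.9] Mz 0.122 w 0.0392 g 22.9 q7 -1.36 e7 -0.15
t 11.7 p [ 0.5987 -0.0107  0.2219] yaw 23.25 mark -17.9 689 rel -41.1 ctr 0.5985 -0.0102 plug (np.float64(0.6183), np.float64(-0.0264)) 1397
F [ 0.6 -1.6  5.1] Mz 0.131 w 0.0393 g 22.9 q7 -1.36 e7 -0.13
```

Request:
drive_tool([
  {"fingers":0.03,"tx":0,"ty":0,"tz":0,"wx":0,"wy":0,"wz":0.015},
  {"fingers":0.03,"tx":0,"ty":0,"tz":0,"wx":0,"wy":0,"wz":0},
])

```text
time: 11.95
position: [0.5987, -0.0107, 0.2219]
tool_rot: [0.981, 0.194, 0.001, 0.001]
contact_force: [0.6, -2.3, 5.2]
width: 0.039
gripper_force: 22.9
```

```bash
python3 st.py; python3 st.py
```

```text
t 12.0 p [ 0.5987 -0.0107  0.2219] yaw 22.4 mark -19.0 689 rel -41.4 ctr 0.5985 -0.0102 plug (np.float64(0.6178), np.float64(-0.0279)) 1548
F [-0.6 -1.1  5.3] Mz 0.224 w 0.0395 g 22.9 q7 -1.37 e7 -0.23
t 12.05 p [ 0.5988 -0.0107  0.2219] yaw 22.4 mark -18.9 690 rel -41.3 ctr 0.5985 -0.0102 plug (np.float64(0.6177), np.float64(-0.0279)) 1478
F [ 0.5 -1.3  5.6] Mz 0.229 w 0.0392 g 22.9 q7 -1.37 e7 -0.22
```

Request:
drive_tool([
  {"fingers":0.03,"tx":0,"ty":0,"tz":0,"wx":0,"wy":0,"wz":0.015},
  {"fingers":0.03,"tx":0,"ty":0,"tz":0,"wx":0,"wy":0,"wz":0},
])

```text
time: 12.3
position: [0.5987, -0.0107, 0.2219]
tool_rot: [0.982, 0.187, 0.001, 0.0]
contact_force: [-0.7, -2.1, 5.4]
width: 0.0391
gripper_force: 22.9
```

```bash
python3 st.py; python3 st.py
```

```text
t 12.35 p [ 0.5987 -0.0107  0.2219] yaw 21.52 mark -19.9 697 rel -41.4 ctr 0.5984 -0.0102 plug (np.float64(0.6175), np.float64(-0.0287)) 1630
F [ 0.5 -1.4  5.9] Mz 0.08 w 0.039 g 22.9 q7 -1.38 e7 -0.09
t 12.4 p [ 0.5987 -0.0107  0.2219] yaw 21.52 mark -19.7 717 rel -41.2 ctr 0.5985 -0.0102 plug (np.float64(0.6175), np.float64(-0.0286)) 1621
F [ 0.  -1.1  5.3] Mz 0.062 w 0.0397 g 22.9 q7 -1.38 e7 -0.09
```

Request:
drive_tool([
  {"fingers":0.03,"tx":0,"ty":0,"tz":0,"wx":0,"wy":0,"wz":0.012},
  {"fingers":0.03,"tx":0,"ty":0,"tz":0,"wx":0,"wy":0,"wz":0},
])

```text
time: 12.65
position: [0.5987, -0.0107, 0.2219]
tool_rot: [0.984, 0.181, 0.001, 0.0]
contact_force: [-0.7, -1.6, 5.2]
width: 0.0387
gripper_force: 22.9
```

```bash
python3 st.py; python3 st.py
```

```text
t 12.7 p [ 0.5987 -0.0107  0.2219] yaw 20.84 mark -20.2 707 rel -41.0 ctr 0.5985 -0.0102 plug (np.float64(0.6174), np.float64(-0.0292)) 1655
F [ 0.6 -1.5  5.1] Mz 0.115 w 0.0391 g 22.9 q7 -1.4 e7 -0.13
t 12.75 p [ 0.5987 -0.0107  0.2219] yaw 20.85 mark -20.1 707 rel -41.0 ctr 0.5985 -0.0102 plug (np.float64(0.6173), np.float64(-0.0294)) 1654
F [ 0.7 -1.2  5. ] Mz 0.129 w 0.0391 g 22.9 q7 -1.4 e7 -0.13
```

The twist let up again, so this is not the stop. On to the fourth notch, at yaw ≈ 4.8.

Request:
drive_tool([
  {"fingers":0.03,"tx":0,"ty":0,"tz":0,"wx":0,"wy":0,"wz":0.05},
  {"fingers":0.03,"tx":0,"ty":0,"tz":0,"wx":0,"wy":0,"wz":0.05},
  {"fingers":0.03,"tx":0,"ty":0,"tz":0,"wx":0,"wy":0,"wz":0.05},
  {"fingers":0.03,"tx":0,"ty":0,"tz":0,"wx":0,"wy":0,"wz":0.05},
  {"fingers":0.03,"tx":0,"ty":0,"tz":0,"wx":0,"wy":0,"wz":0.05},
  {"fingers":0.03,"tx":0,"ty":0,"tz":0,"wx":0,"wy":0,"wz":0.03},
  {"fingers":0.03,"tx":0,"ty":0,"tz":0,"wx":0,"wy":0,"wz":0},
])

```text
time: 13.62
position: [0.5988, -0.0109, 0.2219]
tool_rot: [0.999, 0.041, 0.001, 0.0]
contact_force: [0.9, -2.7, 4.8]
width: 0.0395
gripper_force: 22.9
```

```bash
python3 st.py; python3 st.py
```

```text
t 13.68 p [ 0.5988 -0.0109  0.2219] yaw 4.76 mark -36.9 712 rel -41.6 ctr 0.5985 -0.0105 plug (np.float64(0.6118), np.float64(-0.0331)) 1441
F [ 0.6 -2.1  6. ] Mz 0.01 w 0.0396 g 22.9 q7 -1.65 e7 -0.02
t 13.72 p [ 0.5988 -0.0109  0.2219] yaw 4.77 mark -36.7 712 rel -41.5 ctr 0.5985 -0.0105 plug (np.float64(0.6121), np.float64(-0.0332)) 1474
F [ 0.1 -1.2  6.7] Mz -0.022 w 0.0392 g 22.9 q7 -1.65 e7 0.0
```

Request:
drive_tool([
  {"fingers":0.03,"tx":0,"ty":0,"tz":0,"wx":0,"wy":0,"wz":0.03},
  {"fingers":0.03,"tx":0,"ty":0,"tz":0,"wx":0,"wy":0,"wz":0},
])

```text
time: 13.98
position: [0.5988, -0.011, 0.2219]
tool_rot: [1.0, 0.027, 0.001, 0.0]
contact_force: [1.3, -1.1, 4.5]
width: 0.039
gripper_force: 22.9
```

```bash
python3 st.py; python3 st.py
```

```text
t 14.03 p [ 0.5988 -0.011   0.2219] yaw 3.07 mark -38.2 724 rel -41.2 ctr 0.5985 -0.0106 plug (np.float64(0.6112), np.float64(-0.0325)) 1308
F [ 0.5 -2.   6.1] Mz 0.147 w 0.0394 g 22.9 q7 -1.68 e7 -0.15
t 14.07 p [ 0.5988 -0.011   0.2219] yaw 3.07 mark -38.2 728 rel -41.3 ctr 0.5985 -0.0106 plug (np.float64(0.6113), np.float64(-0.0324)) 1315
F [ 0.7 -1.5  5. ] Mz 0.095 w 0.0391 g 22.9 q7 -1.68 e7 -0.13
```

Request:
drive_tool([
  {"fingers":0.03,"tx":0,"ty":0,"tz":0,"wx":0,"wy":0,"wz":0.015},
  {"fingers":0.03,"tx":0,"ty":0,"tz":0,"wx":0,"wy":0,"wz":0},
])

```text
time: 14.32
position: [0.5988, -0.011, 0.2219]
tool_rot: [1.0, 0.019, 0.001, 0.001]
contact_force: [0.3, -1.6, 6.0]
width: 0.0392
gripper_force: 22.9
```

```bash
python3 st.py; python3 st.py
```

```text
t 14.38 p [ 0.5988 -0.011   0.2219] yaw 2.22 mark -38.7 711 rel -41.0 ctr 0.5985 -0.0106 plug (np.float64(0.6114), np.float64(-0.0334)) 1409
F [ 0.3 -1.7  6. ] Mz 0.18 w 0.039 g 22.9 q7 -1.69 e7 -0.21
t 14.43 p [ 0.5988 -0.011   0.2219] yaw 2.22 mark -38.7 710 rel -40.9 ctr 0.5985 -0.0106 plug (np.float64(0.6111), np.float64(-0.0329)) 1367
F [ 0.1 -1.9  5.8] Mz 0.187 w 0.0393 g 22.9 q7 -1.69 e7 -0.2
```

Request:
drive_tool([
  {"fingers":0.03,"tx":0,"ty":0,"tz":0,"wx":0,"wy":0,"wz":0.012},
  {"fingers":0.03,"tx":0,"ty":0,"tz":0,"wx":0,"wy":0,"wz":0},
])

```text
time: 14.68
position: [0.5988, -0.0109, 0.2219]
tool_rot: [1.0, 0.013, 0.001, 0.0]
contact_force: [0.8, -2.0, 5.5]
width: 0.0395
gripper_force: 22.9
```

```bash
python3 st.py; python3 st.py
```

```text
t 14.72 p [ 0.5988 -0.011   0.2219] yaw 1.5 mark -40.0 716 rel -41.5 ctr 0.5985 -0.0106 plug (np.float64(0.6107), np.float64(-0.0336)) 1429
F [ 1.1 -0.7  5.2] Mz 0.038 w 0.0395 g 22.9 q7 -1.7 e7 -0.01
t 14.78 p [ 0.5988 -0.011   0.2219] yaw 1.5 mark -40.0 713 rel -41.5 ctr 0.5985 -0.0106 plug (np.float64(0.6108), np.float64(-0.0333)) 1428
F [ 1.1 -0.6  5.3] Mz 0.014 w 0.0393 g 22.9 q7 -1.7 e7 0.0
```

The fourth also let up. On to the fifth, at yaw ≈ -15.2.

Request:
drive_tool([
  {"fingers":0.03,"tx":0,"ty":0,"tz":0,"wx":0,"wy":0,"wz":0.05},
  {"fingers":0.03,"tx":0,"ty":0,"tz":0,"wx":0,"wy":0,"wz":0.05},
  {"fingers":0.03,"tx":0,"ty":0,"tz":0,"wx":0,"wy":0,"wz":0.05},
  {"fingers":0.03,"tx":0,"ty":0,"tz":0,"wx":0,"wy":0,"wz":0.05},
  {"fingers":0.03,"tx":0,"ty":0,"tz":0,"wx":0,"wy":0,"wz":0.05},
  {"fingers":0.03,"tx":0,"ty":0,"tz":0,"wx":0,"wy":0,"wz":0.04},
  {"fingers":0.03,"tx":0,"ty":0,"tz":0,"wx":0,"wy":0,"wz":0},
])

```text
time: 15.65
position: [0.5988, -0.0112, 0.2219]
tool_rot: [0.991, -0.132, 0.001, 0.0]
contact_force: [0.6, -3.3, 5.5]
width: 0.0393
gripper_force: 23.0
```

```bash
python3 st.py; python3 st.py
```

```text
t 15.7 p [ 0.5988 -0.0112  0.2219] yaw -15.12 mark -56.7 719 rel -41.6 ctr 0.5986 -0.0109 plug (np.float64(0.6073), np.float64(-0.0214)) 385
F [ 0.2 -2.9  5.2] Mz 0.09 w 0.0392 g 22.9 q7 -1.96 e7 -0.05
t 15.75 p [ 0.5988 -0.0112  0.2219] yaw -15.11 mark -56.7 716 rel -41.6 ctr 0.5986 -0.0109 plug (np.float64(0.6076), np.float64(-0.0214)) 380
F [ 0.5 -2.8  5.9] Mz 0.077 w 0.0393 g 22.9 q7 -1.96 e7 -0.08
```

Request:
drive_tool([
  {"fingers":0.03,"tx":0,"ty":0,"tz":0,"wx":0,"wy":0,"wz":0.02},
  {"fingers":0.03,"tx":0,"ty":0,"tz":0,"wx":0,"wy":0,"wz":0},
])

```text
time: 16.0
position: [0.5988, -0.0113, 0.2219]
tool_rot: [0.99, -0.141, 0.001, 0.0]
contact_force: [1.4, -3.8, 5.6]
width: 0.0392
gripper_force: 23.0
```

```bash
python3 st.py; python3 st.py
```

```text
t 16.05 p [ 0.5988 -0.0113  0.2219] yaw -16.25 mark -57.7 724 rel -41.5 ctr 0.5986 -0.011 plug (np.float64(0.6095), np.float64(-0.0149)) 274
F [ 0.9 -2.4  5.7] Mz 0.126 w 0.039 g 23.0 q7 -1.98 e7 -0.12
t 16.1 p [ 0.5988 -0.0112  0.2219] yaw -16.25 mark -57.7 725 rel -41.4 ctr 0.5986 -0.0109 plug (np.float64(0.6085), np.float64(-0.0149)) 264
F [ 0.3 -3.8  5.6] Mz 0.048 w 0.0395 g 22.9 q7 -1.98 e7 -0.07
```

Request:
drive_tool([
  {"fingers":0.03,"tx":0,"ty":0,"tz":0,"wx":0,"wy":0,"wz":0.015},
  {"fingers":0.03,"tx":0,"ty":0,"tz":0,"wx":0,"wy":0,"wz":0},
])

```text
time: 16.35
position: [0.5988, -0.0113, 0.2219]
tool_rot: [0.989, -0.149, 0.001, 0.001]
contact_force: [-0.2, -3.4, 4.9]
width: 0.0393
gripper_force: 22.9
```

```bash
python3 st.py; python3 st.py
```

```text
t 16.4 p [ 0.5988 -0.0113  0.2219] yaw -17.08 mark -58.1 727 rel -41.1 ctr 0.5986 -0.011 plug (np.float64(0.6092), np.float64(-0.0115)) 257
F [ 0.5 -2.6  5.2] Mz 0.278 w 0.0394 g 22.9 q7 -1.99 e7 -0.29
t 16.45 p [ 0.5988 -0.0113  0.2219] yaw -17.08 mark -58.1 724 rel -41.0 ctr 0.5986 -0.0109 plug (np.float64(0.609), np.float64(-0.0131)) 257
F [ 0.9 -2.   4.9] Mz 0.251 w 0.039 g 22.9 q7 -1.99 e7 -0.28
```

Request:
drive_tool([
  {"fingers":0.03,"tx":0,"ty":0,"tz":0,"wx":0,"wy":0,"wz":0.008},
  {"fingers":0.03,"tx":0,"ty":0,"tz":0,"wx":0,"wy":0,"wz":0},
])

```text
time: 16.7
position: [0.5988, -0.0113, 0.2219]
tool_rot: [0.988, -0.152, 0.001, 0.001]
contact_force: [0.2, -2.7, 5.4]
width: 0.0396
gripper_force: 23.0
```

```bash
python3 st.py; python3 st.py
```

```text
t 16.75 p [ 0.5988 -0.0113  0.2219] yaw -17.51 mark -58.2 722 rel -40.7 ctr 0.5985 -0.0109 plug (np.float64(0.6083), np.float64(-0.0127)) 252
F [ 0.1 -3.   5.1] Mz 0.452 w 0.039 g 23.0 q7 -2.0 e7 -0.47
t 16.8 p [ 0.5988 -0.0113  0.2219] yaw -17.51 mark -58.2 725 rel -40.7 ctr 0.5986 -0.011 plug (np.float64(0.609), np.float64(-0.0106)) 241
F [ 0.4 -2.3  5.2] Mz 0.452 w 0.0393 g 23.0 q7 -2.0 e7 -0.46
```

At the stop: the mark stays at -58.2° while the twist climbs steeply to 0.45. Closed is the notch at mark -56.7°. I back out 100° to mark 43.3°, i.e. about 1.787 rad of tool turn.

Request:
drive_tool([
  {"fingers":0.03,"tx":0,"ty":0,"tz":0,"wx":0,"wy":0,"wz":-0.04},
  {"fingers":0.03,"tx":0,"ty":0,"tz":0,"wx":0,"wy":0,"wz":-0.07},
  {"fingers":0.03,"tx":0,"ty":0,"tz":0,"wx":0,"wy":0,"wz":-0.1},
  {"fingers":0.03,"tx":0,"ty":0,"tz":0,"wx":0,"wy":0,"wz":-0.1},
  {"fingers":0.03,"tx":0,"ty":0,"tz":0,"wx":0,"wy":0,"wz":-0.1},
  {"fingers":0.03,"tx":0,"ty":0,"tz":0,"wx":0,"wy":0,"wz":-0.1},
  {"fingers":0.03,"tx":0,"ty":0,"tz":0,"wx":0,"wy":0,"wz":-0.1},
  {"fingers":0.03,"tx":0,"ty":0,"tz":0,"wx":0,"wy":0,"wz":-0.1},
  {"fingers":0.03,"tx":0,"ty":0,"tz":0,"wx":0,"wy":0,"wz":-0.1},
  {"fingers":0.03,"tx":0,"ty":0,"tz":0,"wx":0,"wy":0,"wz":-0.1},
  {"fingers":0.03,"tx":0,"ty":0,"tz":0,"wx":0,"wy":0,"wz":-0.1},
  {"fingers":0.03,"tx":0,"ty":0,"tz":0,"wx":0,"wy":0,"wz":-0.1},
  {"fingers":0.03,"tx":0,"ty":0,"tz":0,"wx":0,"wy":0,"wz":-0.1},
  {"fingers":0.03,"tx":0,"ty":0,"tz":0,"wx":0,"wy":0,"wz":-0.1},
  {"fingers":0.03,"tx":0,"ty":0,"tz":0,"wx":0,"wy":0,"wz":-0.1},
  {"fingers":0.03,"tx":0,"ty":0,"tz":0,"wx":0,"wy":0,"wz":0},
], grip_force=30)

```text
time: 18.8
position: [0.5984, -0.0103, 0.222]
tool_rot: [0.851, 0.525, 0.0, 0.0]
contact_force: [-0.5, 0.4, 6.7]
width: 0.0388
gripper_force: 30.2
```

```bash
python3 st.py; python3 st.py
```

```text
t 18.85 p [ 0.5983 -0.0103  0.2219] yaw 63.28 mark 22.0 657 rel -41.3 ctr 0.5979 -0.0096 plug (np.float64(0.6192), np.float64(0.0028)) 358
F [-0.3 -1.5  7.1] Mz 0.072 w 0.0392 g 30.2 q7 -0.73 e7 0.02
t 18.9 p [ 0.5983 -0.0103  0.2219] yaw 63.26 mark 22.3 676 rel -40.9 ctr 0.5978 -0.0097 plug (np.float64(0.6197), np.float64(0.0014)) 376
F [-0.9 -0.4  7.4] Mz 0.158 w 0.0391 g 30.2 q7 -0.73 e7 -0.1
```

Request:
drive_tool([
  {"fingers":0.03,"tx":0,"ty":0,"tz":0,"wx":0,"wy":0,"wz":-0.09},
  {"fingers":0.03,"tx":0,"ty":0,"tz":0,"wx":0,"wy":0,"wz":-0.09},
  {"fingers":0.03,"tx":0,"ty":0,"tz":0,"wx":0,"wy":0,"wz":-0.09},
  {"fingers":0.03,"tx":0,"ty":0,"tz":0,"wx":0,"wy":0,"wz":-0.09},
  {"fingers":0.03,"tx":0,"ty":0,"tz":0,"wx":0,"wy":0,"wz":-0.01},
  {"fingers":0.03,"tx":0,"ty":0,"tz":0,"wx":0,"wy":0,"wz":0},
])

```text
time: 19.65
position: [0.598, -0.0102, 0.2219]
tool_rot: [0.74, 0.672, -0.0, 0.0]
contact_force: [-2.8, -0.9, 8.3]
width: 0.0389
gripper_force: 30.3
```

```bash
python3 st.py; python3 st.py
```

```text
t 19.7 p [ 0.598  -0.0102  0.2219] yaw 84.45 mark 42.9 658 rel -41.5 ctr 0.5975 -0.0096 plug (np.float64(0.6171), np.float64(0.01)) 304
F [-2.2 -1.2  8.2] Mz 0.084 w 0.0388 g 30.3 q7 -0.4 e7 -0.03
t 19.75 p [ 0.5981 -0.0102  0.2219] yaw 84.45 mark 43.0 659 rel -41.5 ctr 0.5975 -0.0096 plug (np.float64(0.6171), np.float64(0.01)) 304
F [-1.3 -0.1  7.4] Mz -0.002 w 0.0391 g 30.3 q7 -0.4 e7 -0.04
```

In the fifth notch (mark 43°, twist near 0). Release, rise, and look.

Request:
drive_tool([
  {"fingers":0.06,"tx":0,"ty":0,"tz":0,"wx":0,"wy":0,"wz":0},
  {"fingers":0.07,"tx":0,"ty":0,"tz":0,"wx":0,"wy":0,"wz":0},
  {"fingers":0.07,"tx":0,"ty":0,"tz":-0.02,"wx":0,"wy":0,"wz":0},
  {"fingers":0.07,"tx":0,"ty":0,"tz":-0.05,"wx":0,"wy":0,"wz":0},
  {"fingers":0.07,"tx":0,"ty":0,"tz":-0.05,"wx":0,"wy":0,"wz":0},
  {"fingers":0.07,"tx":0,"ty":0,"tz":0,"wx":0,"wy":0,"wz":0},
], grip_force=20)

```text
time: 20.5
position: [0.6002, -0.0097, 0.3453]
tool_rot: [0.741, 0.672, 0.003, 0.002]
contact_force: [0.3, 0.2, -0.1]
width: 0.07
gripper_force: 0.0
```

```bash
python3 st.py; python3 look.py w4
```

```text
t 20.55 p [ 0.5989 -0.0101  0.3426] yaw 84.45 mark 43.1 204 rel -41.3 ctr 0.5973 -0.0101 plug (np.float64(0.5973), np.float64(-0.0389)) 1598
F [ 0.4  0.4 -0.3] Mz -0.039 w 0.0699 g 0.0 q7 -0.34 e7 0.03
20.6 [ 0.598  -0.0104  0.3409] [[0.097, 0.995, -0.0], [0.995, -0.097, -0.0], [-0.0, -0.0, -1.0]] [ 0.3549  0.4107 -0.5685  1.5227  0.2268  1.2748 -0.3392] [-1.0199 -0.3087 -0.4292] [ 0.0196 -0.0303 -0.0009]
[[ 0.9953  0.0936  0.0248  0.6051]
 [-0.0968  0.9566  0.275   0.0599]
 [ 0.002  -0.2761  0.9611  0.4852]
 [ 0.      0.      0.      1.    ]]
1667 0.24477293388615784 ((0.5970656275749207, -0.010550654493272305), 0.02119343914091587) [ 0.5973 -0.009   0.2445]
mark [256.5, 189.9] 0.93 [ 0.5985 -0.0097  0.245 ]
filler_plug [254.1, 181.6] 0.98 [ 0.5971 -0.002   0.245 ]
filler_plug [180.5, 305.5] 0.38 [ 0.5113 -0.1219  0.245 ]
adjuster [251.1, 188.1] 0.89 [ 0.5939 -0.0076  0.245 ]
```

View pics/w4.png

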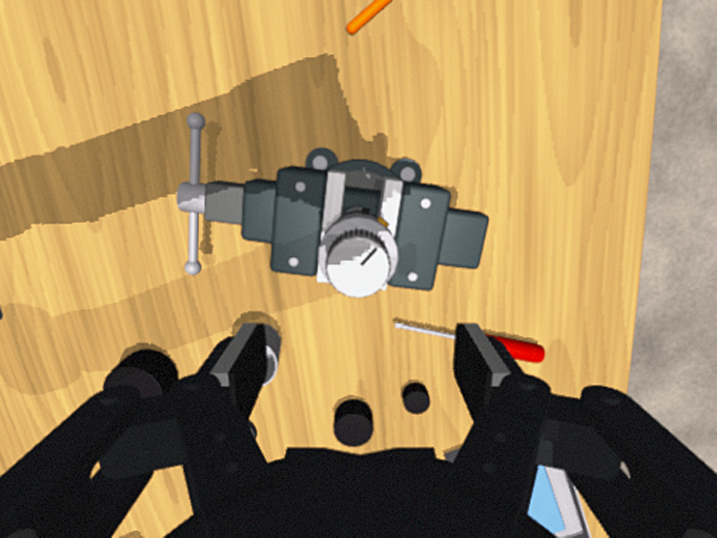

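Mark still 43° and the knob sits at rest. Now above the cap.

Request:
drive_tool([
  {"fingers":0.075,"tx":-0.058,"ty":-0.0014,"tz":0,"wx":0,"wy":0,"wz":0},
  {"fingers":0.075,"tx":-0.058,"ty":-0.0013,"tz":0,"wx":0,"wy":0,"wz":0},
  {"fingers":0.075,"tx":-0.058,"ty":-0.0013,"tz":0,"wx":0,"wy":0,"wz":0},
  {"fingers":0.075,"tx":-0.058,"ty":-0.0013,"tz":0,"wx":0,"wy":0,"wz":0},
  {"fingers":0.075,"tx":-0.0576,"ty":-0.0013,"tz":0,"wx":0,"wy":0,"wz":0},
  {"fingers":0.075,"tx":0,"ty":0,"tz":0.05,"wx":0,"wy":0,"wz":0},
  {"fingers":0.075,"tx":0,"ty":0,"tz":0.05,"wx":0,"wy":0,"wz":0},
  {"fingers":0.075,"tx":0,"ty":0,"tz":0.05,"wx":0,"wy":0,"wz":0},
  {"fingers":0.075,"tx":0,"ty":0,"tz":0.05,"wx":0,"wy":0,"wz":0},
  {"fingers":0.075,"tx":0,"ty":0,"tz":0,"wx":0,"wy":0,"wz":0},
  {"fingers":0.075,"tx":0,"ty":0,"tz":0,"wx":0,"wy":0,"wz":0},
])

```text
time: 22.12
position: [0.5644, -0.2981, 0.1426]
tool_rot: [0.741, 0.672, 0.0, 0.001]
contact_force: [0.2, -0.6, 0.5]
width: 0.075
gripper_force: 0.0
```

Run:
```python
from h import *
np.set_printoptions(precision=4,suppress=True)
c=capture("wrist");save("w5",c["img"],1.4);P=cloud(c);o=r.observe()
print(o["time"],o["position"],o["tool_rot"],o["joint_pos"],o["contact_force"])
t=P[(abs(P[...,2]-.034)<.003)&(np.hypot(P[...,0]-.563,P[...,1]+.298)<.035)]
print(len(t),t.mean(0),cv2.minEnclosingCircle(t[:,:2].astype(np.float32)),np.ptp(t,0))
```

```text
22.175 [ 0.565  -0.2983  0.1435] [0.7406 0.672  0.0007 0.0015] [ 0.7063  0.6536 -0.4221  1.6212  0.3156  0.9317  0.0752] [0.5772 0.6475 0.3881]
2589 [ 0.5621 -0.2969  0.0339] ((0.5618586540222168, -0.29775962233543396), 0.027097394689917564) [0.0531 0.0535 0.0056]
```

View pics/w5.png

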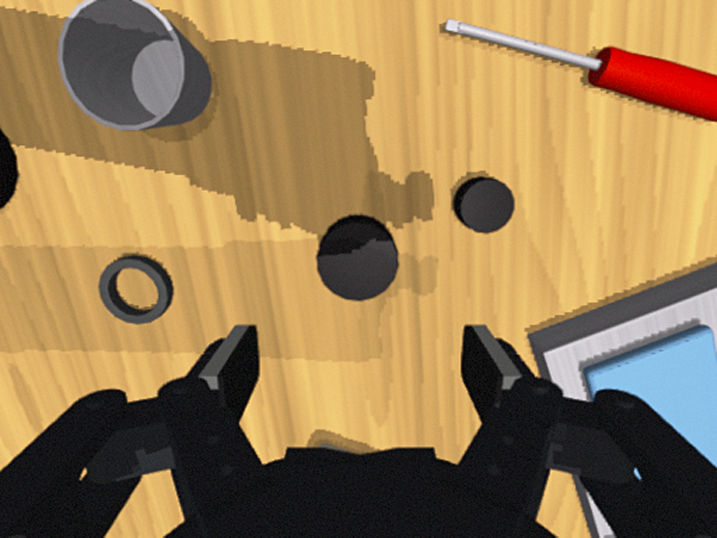

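The wrist view shows the medium cap dead ahead at (358,258) scaled, the small one at (484,204), and the ring and steel cup well clear. Descend and grip.

Request:
drive_tool([
  {"fingers":0.072,"tx":0,"ty":0,"tz":0.04,"wx":0,"wy":0,"wz":0},
  {"fingers":0.07,"tx":0,"ty":0,"tz":0.04,"wx":0,"wy":0,"wz":0},
  {"fingers":0.07,"tx":0,"ty":0,"tz":0.03,"wx":0,"wy":0,"wz":0},
  {"fingers":0.07,"tx":0,"ty":0,"tz":0.02,"wx":0,"wy":0,"wz":0},
  {"fingers":0.065,"tx":0,"ty":0,"tz":0,"wx":0,"wy":0,"wz":0},
  {"fingers":0.06,"tx":0,"ty":0,"tz":0,"wx":0,"wy":0,"wz":0},
  {"fingers":0.045,"tx":0,"ty":0,"tz":0,"wx":0,"wy":0,"wz":0},
  {"fingers":0.045,"tx":0,"ty":0,"tz":0,"wx":0,"wy":0,"wz":0},
  {"fingers":0.045,"tx":0,"ty":0,"tz":0,"wx":0,"wy":0,"wz":0},
  {"fingers":0.045,"tx":0,"ty":0,"tz":0,"wx":0,"wy":0,"wz":0},
], grip_force=20)

```text
time: 23.42
position: [0.5648, -0.2985, 0.0132]
tool_rot: [0.741, 0.672, 0.0, 0.001]
contact_force: [-0.6, 0.5, 6.4]
width: 0.053
gripper_force: 20.9
```

Request:
drive_tool([
  {"fingers":0.045,"tx":0,"ty":0,"tz":-0.02,"wx":0,"wy":0,"wz":0},
  {"fingers":0.045,"tx":0,"ty":0,"tz":-0.05,"wx":0,"wy":0,"wz":0},
  {"fingers":0.045,"tx":0,"ty":0,"tz":-0.06,"wx":0,"wy":0,"wz":0},
  {"fingers":0.045,"tx":0,"ty":0,"tz":-0.06,"wx":0,"wy":0,"wz":0},
  {"fingers":0.045,"tx":0,"ty":0,"tz":-0.06,"wx":0,"wy":0,"wz":0},
  {"fingers":0.045,"tx":0,"ty":0,"tz":-0.05,"wx":0,"wy":0,"wz":0},
  {"fingers":0.045,"tx":0.04,"ty":0.001,"tz":0,"wx":0,"wy":0,"wz":0},
  {"fingers":0.045,"tx":0.05,"ty":0.001,"tz":0,"wx":0,"wy":0,"wz":0},
  {"fingers":0.045,"tx":0.05,"ty":0.001,"tz":0,"wx":0,"wy":0,"wz":0},
  {"fingers":0.045,"tx":0.05,"ty":0.001,"tz":0,"wx":0,"wy":0,"wz":0},
  {"fingers":0.045,"tx":0.05,"ty":0.001,"tz":0,"wx":0,"wy":0,"wz":0},
  {"fingers":0.045,"tx":0.049,"ty":0,"tz":0,"wx":0,"wy":0,"wz":0},
  {"fingers":0.045,"tx":0,"ty":0,"tz":0,"wx":0,"wy":0,"wz":0},
  {"fingers":0.045,"tx":0,"ty":0,"tz":0,"wx":0,"wy":0,"wz":0},
])

```text
time: 25.18
position: [0.5964, -0.0113, 0.3122]
tool_rot: [0.741, 0.672, -0.0, 0.001]
contact_force: [0.2, -0.7, 0.0]
width: 0.0529
gripper_force: 21.4
```

```bash
python3 look.py w6
python3 - <<'E'
from h import *
np.set_printoptions(precision=4,suppress=True)
c=capture("wrist");P=cloud(c);o=r.observe();p=o["position"];print(p,o["tool_rot"],o["contact_force"],o["width"])
# cap roof: points near TCP, 10..35 mm above
m=(np.hypot(P[...,0]-p[0],P[...,1]-p[1])<.022)&(P[...,2]>p[2])&(P[...,2]<p[2]+.05)
t=P[m]; A=np.c_[t[:,:2]-p[:2],np.ones(len(t))]; s=np.linalg.lstsq(A,t[:,2],rcond=None)[0]; print(len(t),s, "roof above tcp",s[2]-p[2])
m=(np.hypot(P[...,0]-p[0],P[...,1]-p[1])<.035)&(abs(P[...,2]-s[2])<.004); t=P[m]
print(t.mean(0),np.ptp(t,0))
E
```

```text
25.225 [ 0.5964 -0.0122  0.312 ] [[0.098, 0.995, 0.001], [0.995, -0.098, -0.001], [-0.001, 0.001, -1.0]] [ 0.3546  0.4279 -0.5621  1.568   0.2396  1.2144 -0.3492] [ 0.3913 -0.095  -1.1375] [-0.068   0.0277 -0.0171]
[[ 0.9953  0.0929  0.0267  0.6029]
 [-0.0967  0.9563  0.2759  0.0588]
 [ 0.0001 -0.2772  0.9608  0.4548]
 [ 0.      0.      0.      1.    ]]
619 0.2445169424531026 ((0.5979428887367249, -0.00448776688426733), 0.01999928243458271) [0.5993 0.0033 0.2439]
mark [260.4, 183.8] 0.74 [0.6001 0.0023 0.245 ]
filler_plug [256.2, 176.3] 0.62 [0.5975 0.0084 0.245 ]
adjuster [257.0, 176.8] 0.76 [0.5981 0.008  0.245 ]
adjuster [258.2, 176.7] 0.27 [0.599 0.008 0.245]
[ 0.5964 -0.0121  0.3114] [ 0.7412  0.6713 -0.0002  0.0001] [ 0.7188  0.7796 -0.5745] 0.05303256978752029
5914 [-0.0037 -0.0014  0.3322] roof above tcp 0.02079794920003114
[ 0.5963 -0.0099  0.3321] [0.0657 0.0551 0.008 ]
```

View pics/w6.png

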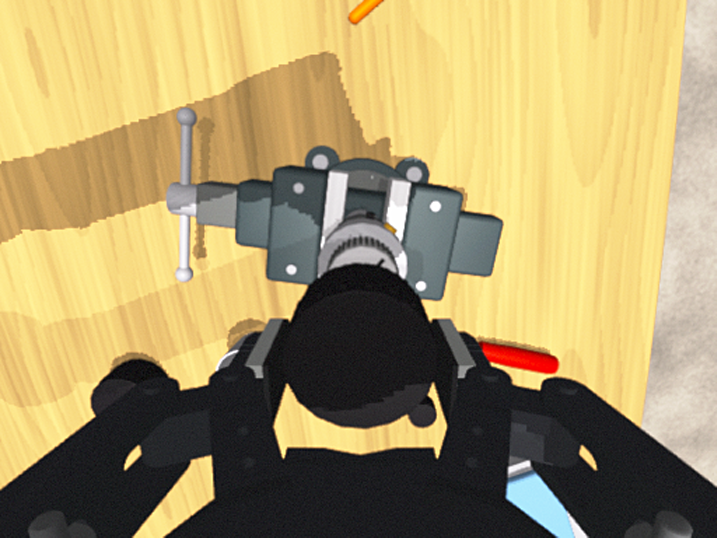

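The wrist view shows the cap held level at (358,345) scaled over the knob, with the roof 21 mm above the TCP, so the rim is 13 mm below it. Correct 2 mm and come down to just above the knob.

Request:
drive_tool([
  {"fingers":0.045,"tx":0.001,"ty":0.0018,"tz":0.02,"wx":0,"wy":0,"wz":0},
  {"fingers":0.045,"tx":0,"ty":0,"tz":0.02,"wx":0,"wy":0,"wz":0},
  {"fingers":0.045,"tx":0,"ty":0,"tz":0.008,"wx":0,"wy":0,"wz":0},
  {"fingers":0.045,"tx":0,"ty":0,"tz":0,"wx":0,"wy":0,"wz":0},
  {"fingers":0.045,"tx":0,"ty":0,"tz":0,"wx":0,"wy":0,"wz":0},
  {"fingers":0.045,"tx":0,"ty":0,"tz":0,"wx":0,"wy":0,"wz":0},
])

```text
time: 26.18
position: [0.5988, -0.0099, 0.2641]
tool_rot: [0.741, 0.672, 0.0, 0.0]
contact_force: [-0.6, -0.1, 0.7]
width: 0.0529
gripper_force: 21.4
```

Request:
drive_tool([
  {"fingers":0.045,"tx":-0.0012,"ty":-0.0004,"tz":0,"wx":0,"wy":0,"wz":0},
  {"fingers":0.045,"tx":0,"ty":0,"tz":0.006,"wx":0,"wy":0,"wz":0},
  {"fingers":0.045,"tx":0,"ty":0,"tz":0.006,"wx":0,"wy":0,"wz":0},
  {"fingers":0.045,"tx":0,"ty":0,"tz":0,"wx":0,"wy":0,"wz":0},
  {"fingers":0.045,"tx":0,"ty":0,"tz":0,"wx":0,"wy":0,"wz":0},
])

```text
time: 26.8
position: [0.5979, -0.011, 0.2512]
tool_rot: [0.741, 0.672, -0.0, -0.0]
contact_force: [-0.3, 0.9, -0.6]
width: 0.0527
gripper_force: 21.4
```

The rim is at about z = 0.238, below the knob's top, with no contact. On down: seated at TCP z ≈ 0.231.

Request:
drive_tool([
  {"fingers":0.045,"tx":0,"ty":0,"tz":0.006,"wx":0,"wy":0,"wz":0},
  {"fingers":0.045,"tx":0,"ty":0,"tz":0.006,"wx":0,"wy":0,"wz":0},
  {"fingers":0.045,"tx":0,"ty":0,"tz":0.005,"wx":0,"wy":0,"wz":0},
  {"fingers":0.045,"tx":0,"ty":0,"tz":0.002,"wx":0,"wy":0,"wz":0},
  {"fingers":0.045,"tx":0,"ty":0,"tz":0,"wx":0,"wy":0,"wz":0},
  {"fingers":0.045,"tx":0,"ty":0,"tz":0,"wx":0,"wy":0,"wz":0},
])

```text
time: 27.55
position: [0.598, -0.011, 0.2325]
tool_rot: [0.741, 0.672, 0.0, 0.0]
contact_force: [0.2, -0.0, -0.6]
width: 0.0528
gripper_force: 21.4
```

Request:
drive_tool([
  {"fingers":0.045,"tx":0,"ty":0,"tz":0.001,"wx":0,"wy":0,"wz":0},
  {"fingers":0.045,"tx":0,"ty":0,"tz":0.001,"wx":0,"wy":0,"wz":0},
  {"fingers":0.045,"tx":0,"ty":0,"tz":0,"wx":0,"wy":0,"wz":0},
])

```text
time: 27.92
position: [0.5981, -0.0111, 0.2312]
tool_rot: [0.741, 0.672, 0.0, 0.0]
contact_force: [-3.1, -0.3, 5.0]
width: 0.053
gripper_force: 21.9
```

Seated: 5 N of contact at the expected height. Release and rise.

Request:
drive_tool([
  {"fingers":0.056,"tx":0,"ty":0,"tz":0,"wx":0,"wy":0,"wz":0},
  {"fingers":0.065,"tx":0,"ty":0,"tz":0,"wx":0,"wy":0,"wz":0},
  {"fingers":0.075,"tx":0,"ty":0,"tz":0,"wx":0,"wy":0,"wz":0},
  {"fingers":0.075,"tx":0,"ty":0,"tz":0,"wx":0,"wy":0,"wz":0},
  {"fingers":0.075,"tx":0,"ty":0,"tz":-0.015,"wx":0,"wy":0,"wz":0},
  {"fingers":0.075,"tx":0,"ty":0,"tz":-0.04,"wx":0,"wy":0,"wz":0},
  {"fingers":0.075,"tx":0,"ty":0,"tz":-0.04,"wx":0,"wy":0,"wz":0},
  {"fingers":0.075,"tx":0,"ty":0,"tz":-0.02,"wx":0,"wy":0,"wz":0},
  {"fingers":0.075,"tx":0,"ty":0,"tz":0,"wx":0,"wy":0,"wz":0},
  {"fingers":0.075,"tx":0,"ty":0,"tz":0,"wx":0,"wy":0,"wz":0},
])

```text
time: 29.18
position: [0.5974, -0.0112, 0.3446]
tool_rot: [0.741, 0.672, -0.0, -0.0]
contact_force: [-0.5, 0.1, 0.1]
width: 0.0753
gripper_force: 0.0
```

Run:
```python
from h import *
np.set_printoptions(precision=4,suppress=True)
o=r.observe();print(o["time"],o["position"],o["contact_force"],o["width"])
ims=[]
for cam in ["wrist","scene","top"]:
    c=capture(cam);P=cloud(c)
    t=P[(np.hypot(P[...,0]-.598,P[...,1]+.011)<.032)&(P[...,2]>.245)&(P[...,2]<.258)]
    ok=len(t)>20
    if ok:
        A=np.c_[t[:,:2]-[.598,-.011],np.ones(len(t))];s=np.linalg.lstsq(A,t[:,2],rcond=None)[0]
        t2=t[abs(t[:,2]-s[2])<.003]
        print(cam,len(t),"plane",s,"circle",cv2.minEnclosingCircle(t2[:,:2].astype(np.float32)),np.median(t[:,2]))
    ims.append(c["img"])
a=cv2.resize(ims[0][100:292,128:384],(400,300));b=cv2.resize(ims[1][160:256,206:334],(400,300))
save("fin",np.hstack([a,b]))
```

```text
29.175 [ 0.5974 -0.0112  0.3446] [-0.5284  0.0831  0.1292] 0.07527393023792174
wrist 2982 plane [-0.0038 -0.0119  0.2518] circle ((0.5975625514984131, -0.010754350572824478), 0.02722068317234516) 0.251866256278949
scene 393 plane [-0.0287  0.0309  0.2506] circle ((0.6003038287162781, -0.013495173305273056), 0.027885770425200462) 0.2507084043713338
top 108 plane [0.0004 0.0403 0.2504] circle ((0.5953769087791443, -0.010547071695327759), 0.027456756681203842) 0.25076192397060537
```

View pics/fin.png

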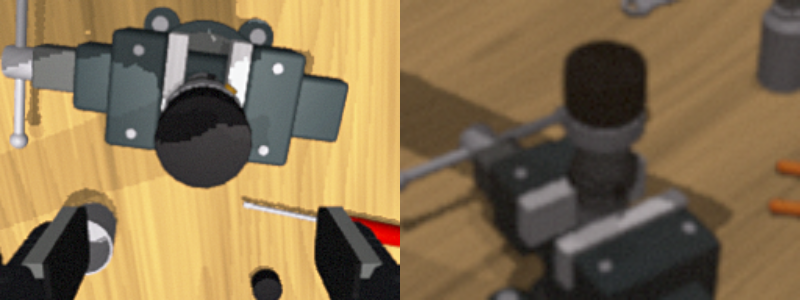

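The cap sits level and centred on the collar, with its roof at z ≈ 0.252 as expected, and the gripper is clear. I hand the job in.

```bash
python3 -c "
from plant import r
print(r.sign_off())"
```

```text
the job is handed in; nothing more can be done
None
```

I closed the adjuster to its stop (about 0.45 N m there, right at the limit), backed it out five clicks, seated the dust cap level and centred on the collar, and handed the job in at about 29 s; no verdict was returned, and I saw no sign that the damper or the bystanders had moved.

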